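# Lock down the filter cover of a bottle warmer

### The job

The filter cover of the bottle warmer has been put back but stands loose. Take the orange key from its slot in the drying rack, fit its blade into the slotted lock on the cover and turn the lock clockwise, about a quarter turn, until it comes up against its stop and the cover is drawn fully down; work by feel, never lean on the lock or force it. Then stand the key back in its slot in the rack, upright with its collar flat on the rack, and leave the bottles, the warmer's toggle switch and everything else alone.

Things in the scene. Friction and masses are not known exactly. Their poses are not given: they have to be found in the camera images.
- warmer: white bottle warmer, 146 x 256 mm, fixed on a glass shelf whose top is 45 mm above the work surface; origin at the centre of its underside, x away from its front, y towards its round well (122 mm across, rim 125 mm high, centre at y = 62), z up. Its flat deck, 72 mm high, on the -y side carries the pale blue filter cover, 90 x 76 mm
- lock_place (a point): where the lock should be: a fixed point of the warmer, level with the lock's face before locking (76.5 mm above the warmer's underside); axes as the warmer's. The lock is a steel disc 31 mm across in the cover, its slot 4.2 mm wide, 6 mm deep, right across it. The loose cover has play: the lock's true centre is up to 3.5 mm off this point in x and in y, and all of it is up to 0.08 rad askew
- cam (a joint): turn of the lock in the cover (rad, clockwise from above): at 0 its slot lies along the cover's x (white marks), at the hard stop, 1.57, along y (green marks): home, the cover drawn down 2.5 mm. Starts at 0 to 0.3; turns against about 0.1 N m, stays where left. Cover and lock shift sideways under 4 N (to 4 mm off) and give 2.5 mm downwards on a springy gasket: 2 N to start, 8 N at the end
- toggle (a joint): the warmer's small toggle switch, on the deck near the front edge, at x = -50, y = -10 mm of the warmer, 26 mm high above the deck; 0 = off (leaning to the front), 0.84 = on. Leave it off
- rack: white plastic drying rack, 150 x 300 mm, 22 mm high tray, fixed on the shelf; origin at the centre of its underside, y along its length, z up. Two bottles stand in bays at its +y end (x = +-36, y = +90 mm); low fins (38 mm) in the middle; at its -y end a plate 130 x 80 mm, top 70 mm high, with the key's slot
- rack_slot (a point): centre of the key's slot at the top of the rack's plate, axes as the rack's; the slot goes right through, 26 mm along the rack's y and 20 mm along its x
- key_grip (a point): centre of the key's orange handle, 34 wide (key x), 14 thick (key y), 46 mm high (z, up). Below it a collar 40 x 32 x 4 mm, its underside 27 mm under this point and resting on the rack's plate; then a neck of 8 mm diameter to 42 mm under this point; then the flat blade, 16 wide (x), 2.5 thick (y), 15 mm long. 70 g
- key_tip (a point): middle of the lower edge of the key's blade, 57 mm below key_grip; axes as the key's. At the start the key stands in its slot, its x along the rack's y within 0.1 rad. Blade and lock are bruised if they bear on each other with over 55 N, all contacts added up (about 0.3 N m of twist on the stop, or pushing on after the gasket is fully pressed)
- bottle_a: empty baby bottle with green ring, 58 mm diameter, 153 mm high, origin at the centre of its foot; bystander
- bottle_b: empty baby bottle with yellow ring, as bottle_a; bystander
- pacifier: blue pacifier, about 70 x 42 x 27 mm, origin at the centre of its shield's underside; bystander
- spoon: wooden spoon, 240 mm long, lying at the far side of the shelf; bystander
- tin: milk powder tin, 96 mm diameter, 130 mm high; bystander
- mug: blue mug, 80 mm diameter, 90 mm high; bystander
- teat_cap: clear bottle cap, 48 mm diameter, 34 mm high; bystander
- key: the key as a whole; origin at the blade's lower edge
There are look-alikes about, which are no part of the job. Of the things that look like the key, the smallest one is meant.

How it is judged:
On the way, in this order (a step that is already met when the one before it is completed fails the run):
1. the key's blade is in the lock's slot (z of key_tip in the frame of lock_place below -0.0045 m and horizontal distance between key_tip and lock_place below 0.01 m), for 0.1 s.
2. with the blade in the slot, the lock is turned home to its stop (value of joint cam above 1.52 rad and z of key_tip in the frame of lock_place below -0.006 m and horizontal distance between key_tip and lock_place below 0.012 m), for 0.2 s.
At the end, for the whole second after the job is handed in: the lock stands within 4 degrees of its stop (joint cam over 1.5), and the key stands released and at rest in its slot in the rack, blade down, its collar on the plate (blade tip at least 27 mm below the plate's top, within 12 mm of the slot's centre), upright within 0.1 rad (value of joint cam above 1.5 rad and horizontal distance between key_tip and rack_slot below 0.012 m and z of key_tip in the frame of rack_slot below -0.027 m and angle between key_tip's own z axis and vertical below 0.1 rad and linear speed of key below 0.02 m/s); the robot touches nothing.
It fails at once if the key bears on the lock or the warmer with more than 55 N, all contacts added up (contact force between key and warmer above 55 N).
It fails at once if the toggle switch is moved (value of joint toggle above 0.3 rad).
It fails at once if a bottle is disturbed (distance of any of bottle_a, bottle_b from where it was at the start of the episode above 0.015 m).
It fails at once if another bystander is disturbed (distance of any of pacifier, spoon, tin, mug, teat_cap from where it was at the start of the episode above 0.02 m).
It also fails if it takes over 72 s, if anything falls off the work surface, if the arm or the gripper's body presses on something with over 40 N, if the wrist force passes 120 N, or if a joint passes its speed limit or range.

### The arm

A 6-joint arm with a two-finger parallel gripper is mounted at the origin on the work surface. World frame = base frame: x ahead of the robot, y to its left, z up, the work surface at z = 0. Lengths are in m, angles in rad, forces in N, time in s.
With the tool pointing down it reaches from about 0.25 to 0.725 m from the base axis. Payload 4 kg.
Tool frame: the origin (TCP) lies on the centre line of the jaws, within the pads' length; the fingertips stand 14 mm ahead of it and the grasp point (between the pads) lies 5 mm behind it (r.tip_extent is the z of the fingertips in the tool frame, in m); z points along the fingers, y is the direction in which the jaws open and shut (so a half turn about z gives the same grasp; the last joint's range is limited). The gripper opens to 85 mm and grips with 20 to 120 N. Pads are 22 mm wide; open, the fingers measure 114 mm over their backs; the gripper's body (76 mm by 85 mm) begins 54 mm behind the grasp point. The pads swing forward as they close: fully open they stand 13 mm farther back than shut.
Start: joints at [1.238, 0.241, 0.005, 1.335, 0, 1.571], TCP at [0.163, 0.473, 0.245] pointing down, gripper open.
Joint ranges: [-2.72, 2.72], [-1.05, 1.87], [-1.09, 1.28], [-1.99, 2.15], [-1.42, 1.44], [-3.14, 3.14]. Speed limits (rad/s): [2.79, 2.79, 3.14, 3.14, 3.14, 3.14].

### API

Orientations are given as a unit quaternion [x, y, z, w].
In Python, from workcell import r gives the robot as it stands.
- The arm moves only by the shell command python3 -m jog 'ROWS' [OPENING] [FORCE]. ROWS is text: rows parted by semicolons, each of 4 numbers parted by spaces: the shift along the tool's x, y, z in cm, then the turn about the tool's z in degrees. A call has exactly 5 rows; each row is the pose to reach, as a shift and turn from the pose measured when the call began, along the tool's axes at that moment; what a row does not reach only later rows make up. A row lasts 1/8 s, in which the tool goes at most 62.5 mm and 10.7 degrees, less where a joint would pass 70% of its speed; a pose out of reach is approached as far as the arm can. A call with a gripper value outside its range is refused whole. OPENING is the finger opening in cm, from 0 to 8.54, set as the call begins (- or left out, the last holds). The fingers move at their own pace and stop on an object; FORCE is the grip in N (left out, the last holds). Time passes only in rows, so rows that repeat a pose let the fingers close, or fill a call up. It gives the time, the measured TCP pose, the force and the opening at its end, in the units of the state.
- r.get_state(): the state, without advancing time (a new reading comes with each control period).
- r.grab_frame(name): name is "scene" or "side" or "wrist"; returns a dict with "img" (384x512x3 uint8, blue, green, red), "range_z" (384x512 float32, m along the optical axis (not along the pixel's ray), 0 where there is no reading), "fx", "fy", "cx", "cy" (pixels), "dist_coeffs" ([k1, k2, p1, p2, k3] as OpenCV has them; the pictures are not rectified), "extrinsics" (4x4, takes a point from camera to world coordinates); the wrist camera has in their place "mount" (4x4, takes a point from camera to tool coordinates, whose origin is the TCP and whose axes are the flange's). Camera axes: x right, y down, z forward; pixel columns grow to the right and rows downward; lengths in m; the calibration is good to about 2 mm. A picture is of the moment at which its call begins: read the wrist's pose just before it.
- r.sign_off(): hands the job in, once; it reports no verdict.
The state is a dict: "t": time; "q": joint angles; "joint_vel": joint speeds; "tau": joint torques, N m; "eef_pos": TCP position; "tool_rot": TCP orientation; "ft_force": force on the tool from outside, world axes, zero at the start; "moment": the same for the moment, N m; "width": finger opening in m.
Only numpy, scipy, OpenCV 4.12 (cv2) and the standard library are available. Lean on these libraries where they do the work, as an engineer would, in place of code of your own. Each camera call takes 0.05 s, during which the arm holds its last target.

## Working session

There is one attempt and no reset: what is moved stays moved. The work goes in short steps, Python scripts to look and compute and a shell command to move; the robot and the scene stay as the last step left them, time stands still between calls to the robot, and variables do not carry over. Pictures are saved under pics/ and viewed, and the job is handed in when it is done.

```bash
ls -la; mkdir -p pics; cat > h.py <<'E'
import numpy as np, cv2
from scipy.spatial.transform import Rotation as R
from workcell import r
def cap(name):
    s=r.get_state(); f=r.grab_frame(name)
    if name=="wrist":
        T=np.eye(4);T[:3,:3]=R.from_quat(s["tool_rot"]).as_matrix();T[:3,3]=s["eef_pos"]
        f["E"]=T@np.array(f["mount"])
    else: f["E"]=np.array(f["extrinsics"])
    f["K"]=np.array([[f["fx"],0,f["cx"]],[0,f["fy"],f["cy"]],[0,0,1.]])
    f["s"]=s
    return f
def ray(f,px):
    p=cv2.undistortPoints(np.array(px,float).reshape(-1,1,2),f["K"],np.array(f["dist_coeffs"],float)).reshape(-1,2)
    d=np.c_[p,np.ones(len(p))]
    return f["E"][:3,3],d@f["E"][:3,:3].T,d
def plane(f,px,z):
    o,d,_=ray(f,px); return o+d*((z-o[2])/d[:,2])[:,None]
def depth(f,px):
    px=np.array(px).reshape(-1,2)
    o,d,_=ray(f,px); z=np.array([f["range_z"][int(round(v)),int(round(u))] for u,v in px]); return o+d*z[:,None]
def proj(f,P):
    Ei=np.linalg.inv(f["E"]); rv,_=cv2.Rodrigues(Ei[:3,:3])
    return cv2.projectPoints(np.array(P,float).reshape(-1,1,3),rv,Ei[:3,3],f["K"],np.array(f["dist_coeffs"],float))[0].reshape(-1,2)
def cloud(f):
    h,w=f["range_z"].shape; u,v=np.meshgrid(np.arange(w),np.arange(h))
    o,d,_=ray(f,np.c_[u.ravel(),v.ravel()]); z=f["range_z"].ravel()
    P=(o+d*z[:,None]); P[z==0]=np.nan; return P.reshape(h,w,3)
def st():
    s=r.get_state(); print({k:np.round(s[k],4).tolist() for k in("t","q","eef_pos","tool_rot","ft_force","moment","width")})
E
python3 - <<'E'
from h import *
st()
for n in("scene","side","wrist"):
    f=cap(n); cv2.imwrite(f"pics/{n}0.png",f["img"]); np.savez(f"{n}0.npz",**{k:v for k,v in f.items() if k!="s"})
    print(n,np.round(f["E"],3).tolist(),f["fx"],f["dist_coeffs"])
E
```

```text
total 12
drwxr-xr-x  3 agent agent 4096 Dec  7 05:30 .
drwxr-xr-x 23 root  root  4096 Dec  7 05:30 ..
drwxr-xr-x  2 agent agent 4096 Dec  7 05:30 pics
{'t': 0.0, 'q': [1.238, 0.2414, 0.0037, 1.3352, 0.0, 1.5708], 'eef_pos': [0.1631, 0.472, 0.2444], 'tool_rot': [0.1656, 0.9862, -0.001, -0.0002], 'ft_force': [0.4677, -0.514, -0.5693], 'moment': [-0.0281, 0.0197, 0.0218], 'width': 0.0852}
scene [[0.081, 0.746, -0.661, 1.183], [0.997, -0.063, 0.051, -0.067], [-0.004, -0.663, -0.748, 0.923], [0.0, 0.0, 0.0, 1.0]] 381.0224880669926 [0.04347577 0.         0.         0.         0.        ]
side [[0.784, -0.293, 0.547, -0.214], [-0.62, -0.4, 0.675, -0.841], [0.021, -0.869, -0.495, 0.74], [0.0, 0.0, 0.0, 1.0]] 350.8294022132685 [0.02702374 0.         0.         0.         0.        ]
wrist [[0.327, 0.907, 0.267, 0.096], [0.945, -0.313, -0.094, 0.496], [-0.001, 0.283, -0.959, 0.373], [0.0, 0.0, 0.0, 1.0]] 296.0105224328029 [-0.01482808  0.          0.          0.          0.        ]
```

View pics/scene0.png

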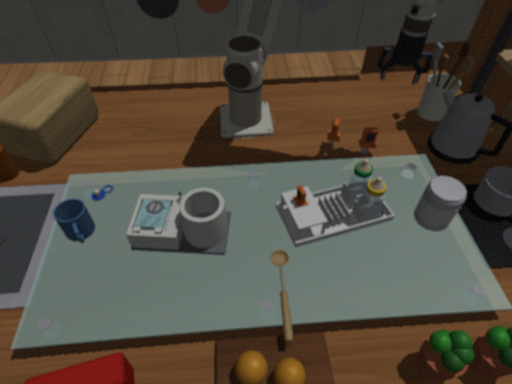

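View pics/side0.png

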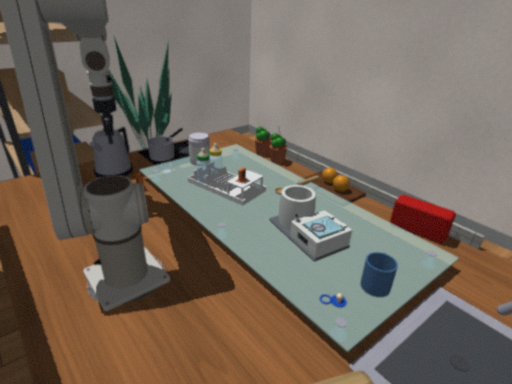

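View pics/wrist0.png

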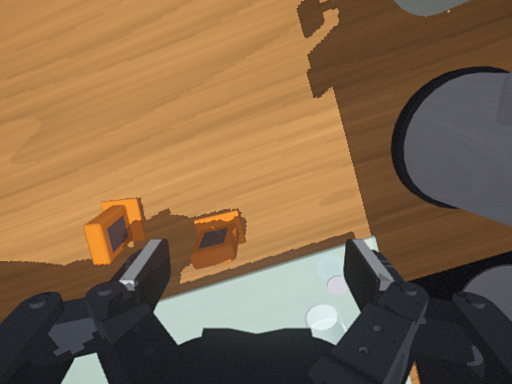

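The scene view shows three orange objects: (301,197) standing on the rack's white plate, and (336,128) and (371,136) on the worktop by the robot. The warmer is at about (185,220) and the bottles at (364,170) and (376,188). Next I'll crop in close and measure sizes.

```bash
python3 - <<'E'
from h import *
f=cap("scene"); im=f["img"]
def crop(b,n,s):
    x0,y0,x1,y1=b; cv2.imwrite(f"pics/{n}.png",cv2.resize(im[y0:y1,x0:x1],None,fx=s,fy=s,interpolation=cv2.INTER_CUBIC))
crop((265,110,405,245),"c_rack",5); crop((120,180,240,260),"c_warm",6)
P=cloud(f)
hsv=cv2.cvtColor(im,cv2.COLOR_BGR2HSV)
m=cv2.inRange(hsv,(3,150,60),(16,255,255))
n,l,s,c=cv2.connectedComponentsWithStats(m)
for i in range(1,n):
    if s[i,4]>15:
        Q=P[l==i]; print(s[i],c[i].round(1),np.nanmin(Q,0).round(3),np.nanmax(Q,0).round(3))
E
```

```text
[ 230   70  203   87 7078] [341.2 114.6] [-0.947 -0.066 -0.423] [0.246 0.994 0.293]
[   0   86  228  100 6885] [133.7 132.7] [-0.245 -0.815 -0.005] [ 0.281 -0.065  0.012]
[457  89   6   7  22] [459.5  92.4] [-0.523  0.869 -0.303] [-0.081  1.216  0.003]
[  0 144   4   9  25] [  1. 148.] [ 0.138 -0.832  0.048] [ 0.241 -0.769  0.117]
[294 186  13  20  87] [300.4 196.4] [0.507 0.101 0.117] [0.535 0.131 0.169]
[493 267  19  36 258] [504.5 278.6] [ 0.698  0.614 -0.004] [0.795 0.669 0.006]
[   0  309  216   75 4209] [113.3 360. ] [ 0.712 -0.662 -0.005] [ 0.928 -0.13   0.112]
[456 311  56  33 485] [485.3 324.6] [ 0.818  0.442 -0.004] [0.908 0.602 0.114]
[ 217  322  240   62 5685] [334.6 353.3] [ 0.833 -0.127 -0.006] [0.961 0.458 0.113]
[482 355  14  13  75] [489.  360.8] [0.938 0.435 0.071] [0.962 0.452 0.083]
[427 360  11  12  72] [432.1 364.6] [0.94  0.315 0.074] [0.962 0.331 0.085]
[443 364  26  20 160] [457.4 375.7] [ 0.933  0.355 -0.004] [0.975 0.441 0.115]
[495 373  17  11  94] [504.4 378.8] [ 0.956  0.477 -0.004] [0.975 0.527 0.07 ]
```

View pics/c_rack.png

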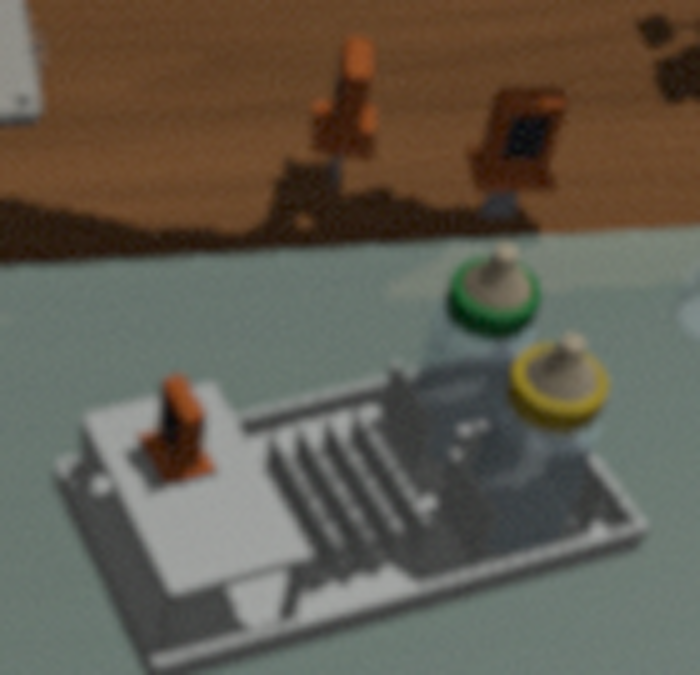

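View pics/c_warm.png

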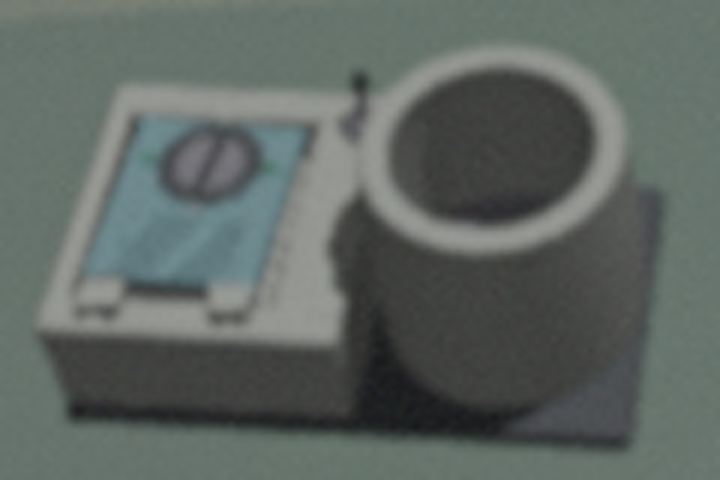

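Candidates for the key: the one in the rack's plate at (301,197), a larger one at (336,128), and a larger one with a dark inset at (371,136). The rack one tops out at z≈0.167, as it should (115+27+23 = 165 mm), and it is the smallest. I'll check the other two sizes and find the poses of the rack plate and the warmer deck.

```bash
python3 - <<'E'
from h import *
print("tip",r.tip_extent)
f=cap("scene"); P=cloud(f); im=f["img"]
def box(b,zlo,zhi):
    x0,y0,x1,y1=b; Q=P[y0:y1,x0:x1].reshape(-1,3); Q=Q[np.isfinite(Q[:,2])]; return Q[(Q[:,2]>zlo)&(Q[:,2]<zhi)]
for b in((326,112,346,145),(360,120,380,155),(290,183,310,208)):
    Q=box(b,0.012 if b[1]<180 else .122,.3); print(b,np.percentile(Q,[1,99],axis=0).round(3).tolist())
for nm,b,z in(("plate",(265,180,345,240),.115),("deck",(125,190,200,245),.117),("rim",(165,180,235,255),.17)):
    Q=box(b,z-.006,z+.006); 
    rc=cv2.minAreaRect(Q[:,:2].astype(np.float32)*1000); print(nm,len(Q),np.median(Q[:,2]).round(4),np.round(rc[0],1),np.round(rc[1],1),rc[2])
# rack overall
Q=box((265,150,400,250),.052,.18); rc=cv2.minAreaRect(Q[:,:2].astype(np.float32)*1000); print("rack",rc)
E
```

```text
tip 0.014
(326, 112, 346, 145) [[0.144, 0.278, 0.022], [0.2, 0.32, 0.112]]
(360, 120, 380, 155) [[0.214, 0.378, 0.016], [0.244, 0.424, 0.112]]
(290, 183, 310, 208) [[0.5, 0.102, 0.122], [0.536, 0.125, 0.169]]
plate 1015 0.1166 [536.8 122.7] [131.   84.6] 13.34363079071045
deck 1632 0.1192 [ 537.6 -244.7] [188.5 144.7] 82.00820922851562
rim 569 0.1713 [ 551.1 -149.7] [113.5 114.3] 48.84022521972656
rack ((447.96710205078125, 237.14183044433594), (275.3307800292969, 478.1278991699219), 13.698494911193848)
```

Sizes agree with the choice: the other two are about 90–100 mm tall and stand on the worktop. The key I want is the small one in the rack plate, at about (0.52, 0.115), and the plate is yawed about 13°. I'll go above it for a close wrist view.

```bash
cat >> h.py <<'E'
def head():
    s=r.get_state(); M=R.from_quat(s["tool_rot"]).as_matrix(); return s,M,np.degrees(np.arctan2(M[1,1],M[0,1]))
def rel(p,h=None):
    s,M,h0=head(); d=M.T@(np.array(p)-np.array(s["eef_pos"]))*100
    print("t %.2f"%s["t"],"tool d cm",d.round(3),"turn",None if h is None else round((h0-h+180)%360-180,2),"head",round(h0,2),"pos",np.round(s["eef_pos"],4),"F",np.round(s["ft_force"],1),"w",round(float(s["width"]),4),"q6",round(float(s["q"][5]),2))
E
python3 -c "
from h import *
rel([.518,.114,.285],13.3)
rel([.40,.234,.30],30)"
```

```text
t 0.25 tool d cm [-45.234 -22.28   -3.988] turn 57.63 head 70.93 pos [0.1633 0.4723 0.2449] F [0.1 0.  0.4] w 0.0848 q6 1.57
t 0.25 tool d cm [-30.161 -14.794  -5.496] turn 40.93 head 70.93 pos [0.1633 0.4723 0.2449] F [0.1 0.  0.4] w 0.0848 q6 1.57
```

```bash
python3 -m jog '-5 -2.5 -4 8; -10 -5 -5 16; -15 -7.5 -5.5 24; -20 -10 -5.5 32; -25 -12.5 -5.5 40' && python3 -c "
from h import *
rel([.518,.114,.285],13.3)"
```

```text
t: 0.88
eef_pos: [0.3597, 0.2712, 0.3002]
tool_rot: [0.495, 0.869, -0.0, 0.0]
ft_force: [0.3, 0.3, -0.9]
width: 0.0854
t 0.88 tool d cm [-21.592   5.589   1.529] turn 17.38 head 30.68 pos [0.3597 0.2712 0.3002] F [ 0.3  0.3 -0.9] w 0.0854 q6 1.68
```

```bash
python3 -m jog '-5.5 1.4 0 5; -11 2.8 0 10; -16.5 4.2 0.5 15; -21.6 5.6 1.5 17.4; -21.6 5.6 1.5 17.4' && python3 - <<'E'
from h import *
f=cap("wrist"); rel([.518,.114,.285],13.3); cv2.imwrite("pics/w1.png",f["img"]); np.savez("w1.npz",**{k:v for k,v in f.items() if k!="s"})
f=cap("scene"); cv2.imwrite("pics/s1.png",f["img"])
E
```

```text
t: 1.5
eef_pos: [0.5196, 0.1111, 0.2835]
tool_rot: [0.623, 0.782, -0.001, -0.0]
ft_force: [-0.2, 0.6, 0.1]
width: 0.0855
t 1.55 tool d cm [ 0.149 -0.017 -0.087] turn -0.2 head 13.1 pos [0.5185 0.1126 0.2841] F [-0.3  0.2  0.1] w 0.0854 q6 1.56
```

View pics/w1.png

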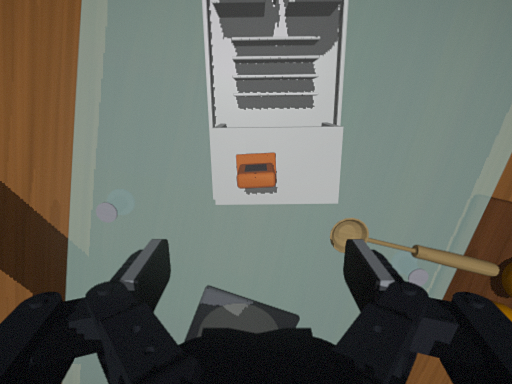

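The wrist view shows the key's handle top at about (256,180), its collar at about (256,163), and the white plate from (211,127) to (341,204). Next I'll measure the handle top, the collar and the plate.

```bash
python3 - <<'E'
from h import *
f=cap("wrist"); im=f["img"]; cv2.imwrite("pics/w2.png",cv2.resize(im[110:230,190:360],None,fx=4.5,fy=4.5,interpolation=cv2.INTER_CUBIC))
rel([.518,.114,.285],13.3)
P=cloud(f); hsv=cv2.cvtColor(im,cv2.COLOR_BGR2HSV)
m=(cv2.inRange(hsv,(3,150,60),(18,255,255))>0); m[:120]=0;m[215:]=0;m[:,:200]=0;m[:,350:]=0
v,u=np.nonzero(m); Z=P[v,u,2]
print("z hist",np.histogram(Z[np.isfinite(Z)],bins=np.arange(.11,.18,.005)))
for nm,lo,hi,zt in(("top",.159,.172,.165),("collar",.112,.126,.119)):
    k=(Z>lo)&(Z<hi); Q=plane(f,np.c_[u[k],v[k]],zt)[:,:2]
    rc=cv2.minAreaRect((Q*1000).astype(np.float32)); print(nm,k.sum(),np.round(rc[0],1),np.round(rc[1],1),round(rc[2],2),u[k].min(),u[k].max(),v[k].min(),v[k].max())
# plate
w=(hsv[...,1]<40)&(hsv[...,2]>120)&(abs(P[...,2]-.115)<.006); w[215:]=0
v,u=np.nonzero(w); Q=plane(f,np.c_[u,v],.115)[:,:2]; rc=cv2.minAreaRect((Q*1000).astype(np.float32)); print("plate",len(u),np.round(rc[0],1),np.round(rc[1],1),rc[2],np.nanmedian(P[w][:,2]))
E
```

```text
t 1.65 tool d cm [-0.03   0.028  0.018] turn -0.01 head 13.29 pos [0.5177 0.1142 0.2852] F [ 1.   0.4 -0.4] w 0.0855 q6 1.56
z hist (array([  0, 352,  33,   0,   0,   3,   0,   2,   2,   1, 364, 157,   0]), array([0.11 , 0.115, 0.12 , 0.125, 0.13 , 0.135, 0.14 , 0.145, 0.15 ,
       0.155, 0.16 , 0.165, 0.17 , 0.175]))
top 522 [517.9 119.1] [31.6 13.7] 15.69 239 275 174 190
collar 385 [516.9 124. ] [38.7 19.6] 13.24 238 276 156 175
plate 8150 [538.5 124.2] [130.6  80. ] 13.254496574401855 0.11493101939394396
```

View pics/w2.png

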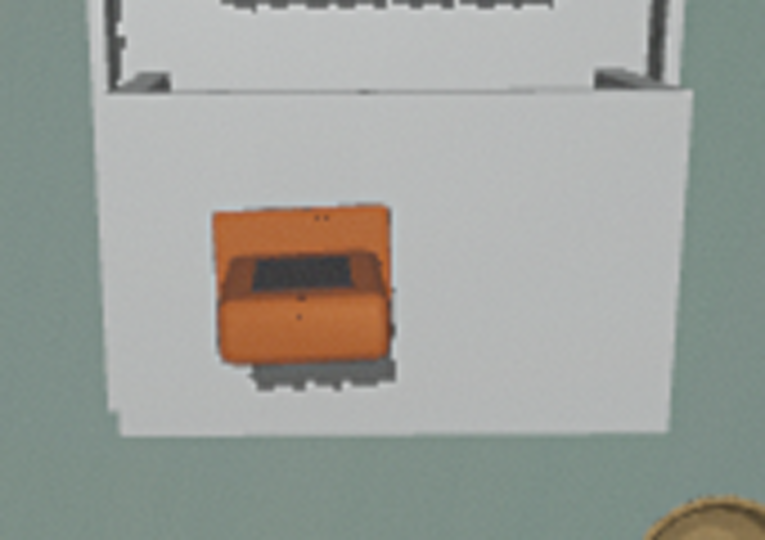

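The 34 mm width of the handle lies along the plate's 130 mm side (the rack's x), not along the rack's y as the text says. I'll grip it across its 14 mm thickness and check the blade's direction once it is lifted. Top centre is (0.518, 0.119) and the plate is at z=0.115, as expected.

```bash
python3 -m jog '0 0 0 -10; 0 0 0 -20; 0 0 0 -30; 0 0 0 -40; 0 0 0 -50' 5 40 && python3 -c "
from h import *
rel([.5176,.119,.22],104.3)"
```

```text
t: 2.28
eef_pos: [0.5167, 0.1158, 0.286]
tool_rot: [0.227, 0.974, 0.0, 0.0]
ft_force: [0.5, -1.3, 0.2]
width: 0.05
t 2.27 tool d cm [0.062 0.321 6.598] turn -40.5 head 63.8 pos [0.5167 0.1158 0.286 ] F [ 0.5 -1.3  0.2] w 0.05 q6 0.68
```

```bash
python3 -m jog '0 0 1 -10; 0 0.1 3 -20; 0.1 0.3 5 -30; 0.06 0.32 6.6 -40.5; 0.06 0.32 6.6 -40.5' && python3 - <<'E'
from h import *
f=cap("wrist"); rel([.5176,.119,.139],104.3); cv2.imwrite("pics/w3.png",f["img"])
E
```

```text
t: 2.9
eef_pos: [0.516, 0.1202, 0.2194]
tool_rot: [-0.125, 0.992, 0.0, -0.001]
ft_force: [-0.7, -0.5, 0.8]
width: 0.0501
t 2.95 tool d cm [-0.056 -0.127  8.138] turn -0.05 head 104.25 pos [0.5168 0.1201 0.2204] F [ 1.1  0.  -0.1] w 0.0498 q6 -0.02
```

View pics/w3.png

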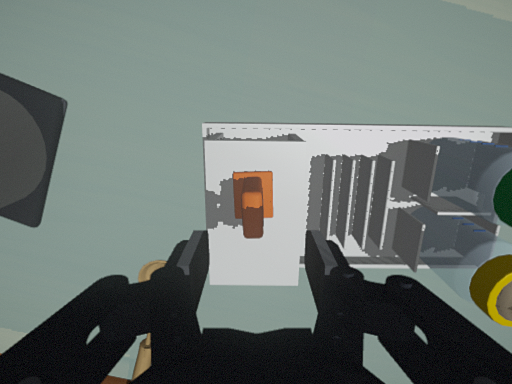

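The wrist view shows the key's handle between the jaws, its top at about (253,205), with the collar at about (253,193). One more measurement from here, then down.

```bash
python3 - <<'E'
from h import *
f=cap("wrist"); im=f["img"]; P=cloud(f); hsv=cv2.cvtColor(im,cv2.COLOR_BGR2HSV)
m=(cv2.inRange(hsv,(3,140,50),(18,255,255))>0); m[:150]=0;m[245:]=0;m[:,:225]=0;m[:,285:]=0
v,u=np.nonzero(m); Z=P[v,u,2]
for nm,lo,hi,zt in(("top",.159,.172,.165),("collar",.112,.126,.119)):
    k=(Z>lo)&(Z<hi); Q=plane(f,np.c_[u[k],v[k]],zt)[:,:2]
    rc=cv2.minAreaRect((Q*1000).astype(np.float32)); print(nm,k.sum(),np.round(rc[0],1),np.round(rc[1],1),round(rc[2],2),u[k].min(),u[k].max(),v[k].min(),v[k].max(),np.nanmedian(Z[k]))
rel([.5176,.119,.139],104.3)
E
```

```text
top 348 [508. 115.] [13.1 13.1] 14.56 242 262 190 209 0.1645358902754337
collar 588 [517.5 117.8] [38.5 30.4] 15.11 234 272 170 215 0.11899325724302484
t 3.00 tool d cm [ 0.013 -0.101  8.196] turn -0.06 head 104.24 pos [0.5174 0.12   0.221 ] F [0.1 0.1 0.1] w 0.0501 q6 -0.02
```

```bash
python3 -m jog '0 -0.15 3 0.7; 0 -0.15 5.5 0.7; 0 -0.15 7.2 0.7; 0 -0.15 8.2 0.7; 0 -0.15 8.2 0.7' && python3 -m jog '0 0 0 0;0 0 0 0;0 0 0 0;0 0 0 0;0 0 0 0' 0.8 50 && python3 - <<'E'
from h import *
f=cap("wrist"); rel([.5176,.119,.139],104.3);st(); cv2.imwrite("pics/w4.png",f["img"])
f=cap("scene"); cv2.imwrite("pics/s4.png",cv2.resize(f["img"][150:250,240:400],None,fx=5,fy=5))
E
```

```text
t: 3.62
eef_pos: [0.5178, 0.1188, 0.1392]
tool_rot: [-0.118, 0.993, 0.0, 0.001]
ft_force: [-0.2, 0.6, 1.2]
width: 0.0501
t: 4.25
eef_pos: [0.5186, 0.1189, 0.1402]
tool_rot: [-0.118, 0.993, 0.0, 0.002]
ft_force: [0.1, 0.3, 4.6]
width: 0.0135
t 4.30 tool d cm [0.09  0.034 0.118] turn -0.79 head 103.51 pos [0.5185 0.1189 0.1402] F [-0.2 -0.3  5.9] w 0.0133 q6 -0.01
{'t': 4.3, 'q': [0.2252, 0.3689, -0.1, 1.0984, 0.0002, -0.0105], 'eef_pos': [0.5185, 0.1189, 0.1402], 'tool_rot': [-0.1176, 0.9931, 0.0003, 0.0017], 'ft_force': [-0.234, -0.2756, 5.929], 'moment': [-0.0236, 0.043, -0.0377], 'width': 0.0133}
```

View pics/w4.png

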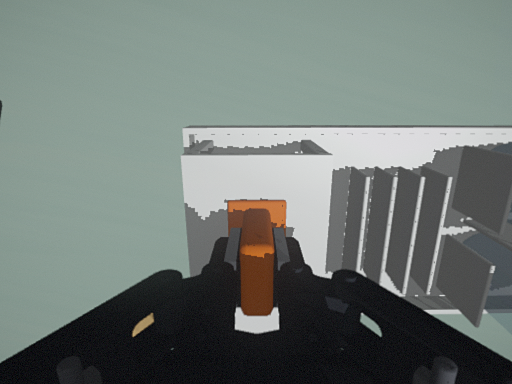

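View pics/s4.png

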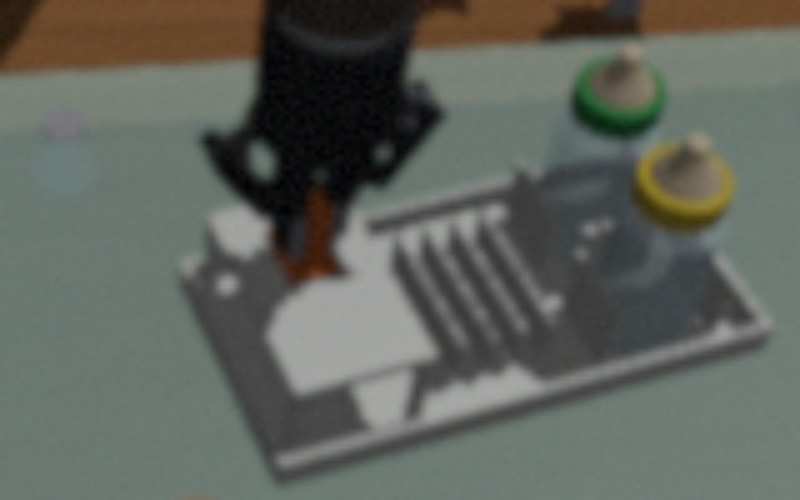

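Gripped at width 13.3 mm, with the handle centred between the jaws at about (257,270). I'll lift straight up and check the blade.

```bash
python3 -m jog '0 0 -1 0;0 0 -3 0;0 0 -5.5 0;0 0 -8 0;0 0 -10 0' && python3 -m jog '0 0 -2 0;0 0 -3 0;0 0 -3 0;0 0 -3 0;0 0 -3 0' && python3 - <<'E'
from h import *
rel([.5185,.1189,.1402],103.5);st()
for n in("wrist","scene","side"):
    f=cap(n); c=proj(f,[r.get_state()["eef_pos"]])[0].astype(int); print(n,c)
    x0,y0=max(c[0]-40,0),max(c[1]-35,0)
    cv2.imwrite(f"pics/l_{n}.png",f["img"] if n=="wrist" else cv2.resize(f["img"][y0:y0+80,x0:x0+90],None,fx=7,fy=7,interpolation=cv2.INTER_CUBIC))
E
```

```text
t: 4.97
eef_pos: [0.5181, 0.1188, 0.2414]
tool_rot: [-0.118, 0.993, 0.0, 0.002]
ft_force: [-0.1, -0.8, -0.3]
width: 0.0134
t: 5.6
eef_pos: [0.5175, 0.1186, 0.2703]
tool_rot: [-0.118, 0.993, 0.0, 0.001]
ft_force: [-0.7, -0.5, -1.1]
width: 0.0134
t 5.60 tool d cm [-8.4000e-02 -2.0000e-03  1.3013e+01] turn 0.0 head 103.5 pos [0.5175 0.1186 0.2703] F [-0.7 -0.5 -1.1] w 0.0134 q6 -0.01
{'t': 5.6, 'q': [0.2252, 0.2925, 0.1393, 1.416, 0.0003, -0.0105], 'eef_pos': [0.5175, 0.1186, 0.2703], 'tool_rot': [-0.1176, 0.9931, 0.0002, 0.0008], 'ft_force': [-0.6806, -0.5293, -1.069], 'moment': [-0.0217, -0.0212, -0.0494], 'width': 0.0134}
wrist [256 254]
scene [306 160]
side [241 142]
```

View pics/l_scene.png

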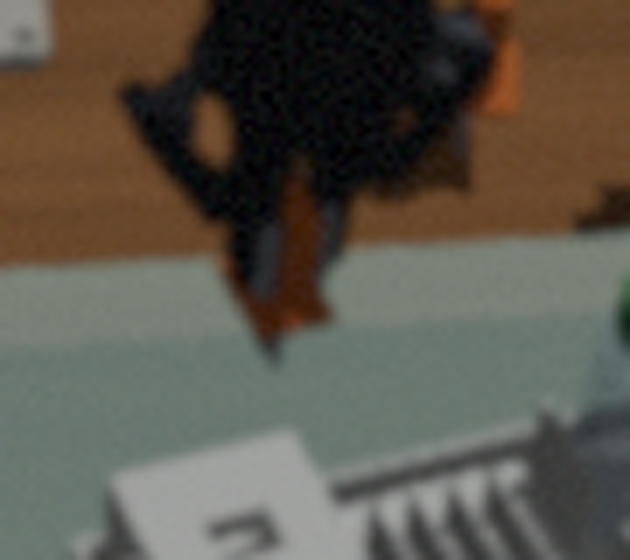

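View pics/l_side.png

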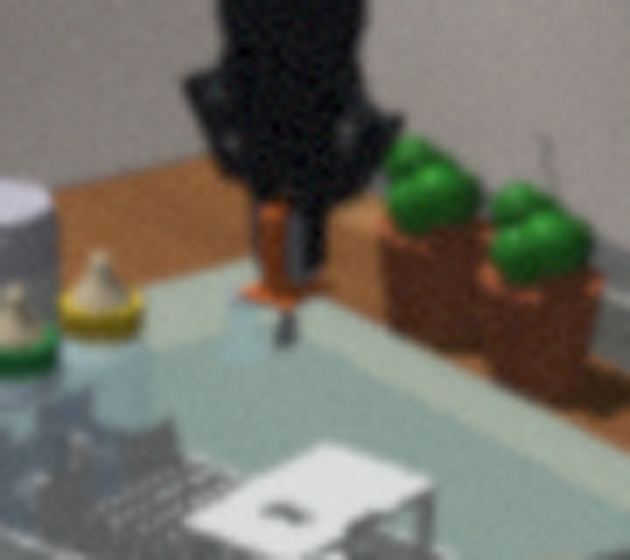

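View pics/l_wrist.png

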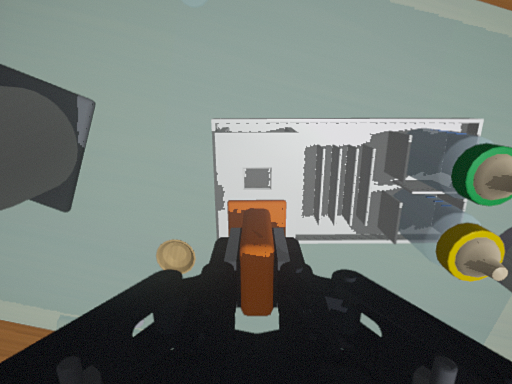

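The lifted key shows its steel blade in line with the handle: narrow from the scene camera, which looks along the handle, and wider from the side camera. The empty rack slot is at wrist pixel (257,178). I'll record the slot and the in-hand key, then get the rough lock position from the scene view.

```bash
python3 - <<'E'
from h import *
f=cap("wrist"); g=f["img"]; hs=cv2.cvtColor(g,cv2.COLOR_BGR2HSV)
sub=(hs[150:196,230:285,2]<130).astype(np.uint8)
n,l,s,c=cv2.connectedComponentsWithStats(sub)
for i in range(1,n):
    if s[i,4]>100:
        v,u=np.nonzero(l==i); Q=plane(f,np.c_[u+230,v+150],.115)[:,:2]; rc=cv2.minAreaRect((Q*1000).astype(np.float32)); print("slot",s[i],np.round(rc[0],1),np.round(rc[1],1),rc[2])
f=cap("scene")
p=[[155,207.2],[152.8,211.7],[157,202.5]]
print(plane(f,p,.1215).round(4))
rel([.5185,.1189,.2702],103.5)
E
```

```text
slot [ 15  18  26  20 418] [518.5 120.2] [19.4 25. ] 12.874479293823242
[[ 0.5113 -0.2791  0.1215]
 [ 0.5265 -0.2836  0.1215]
 [ 0.495  -0.2751  0.1215]]
t 5.85 tool d cm [-0.063  0.002  0.086] turn 0.01 head 103.51 pos [0.5179 0.1187 0.2711] F [ 0.5 -0.2 -1.6] w 0.0136 q6 -0.01
```

```bash
python3 -c "
from h import *
rel([.55,-.289,.25],75)"; python3 -m jog '0 -4 0 6;0 -9 0 12;0.5 -15 0 18;1 -21 0 24;1.5 -27 0 28' && python3 -c "
from h import *
rel([.55,-.289,.25],75)"
```

```text
t 5.85 tool d cm [  6.406 -40.396   2.075] turn 28.51 head 103.51 pos [0.5179 0.1187 0.2711] F [ 0.5 -0.2 -1.6] w 0.0136 q6 -0.01
t: 6.48
eef_pos: [0.5665, -0.1491, 0.271]
tool_rot: [0.127, 0.992, 0.001, 0.002]
ft_force: [1.5, 0.1, -0.4]
width: 0.0132
t 6.47 tool d cm [ -1.924 -13.956   2.082] turn 0.38 head 75.38 pos [ 0.5665 -0.1491  0.271 ] F [ 1.5  0.1 -0.4] w 0.0132 q6 -0.0
```

```bash
python3 -m jog '-0.5 -4 0.5 0;-1 -9 1 0;-1.9 -13.9 2 0;-1.9 -13.9 2 0;-1.9 -13.9 2 0' && python3 - <<'E'
from h import *
rel([.55,-.289,.25],75)
f=cap("wrist"); cv2.imwrite("pics/k1.png",f["img"])
for n in ("side","scene"):
    f=cap(n); c=proj(f,[r.get_state()["eef_pos"]])[0].astype(int); print(n,c)
    x0,y0=max(c[0]-40,0),max(c[1]-30,0)
    cv2.imwrite(f"pics/k1_{n}.png",cv2.resize(f["img"][y0:y0+80,x0:x0+90],None,fx=7,fy=7,interpolation=cv2.INTER_CUBIC))
E
```

```text
t: 7.1
eef_pos: [0.5497, -0.2883, 0.2505]
tool_rot: [0.128, 0.992, 0.001, 0.001]
ft_force: [0.3, 0.4, -0.0]
width: 0.0134
t 7.10 tool d cm [-0.044 -0.065  0.052] turn 0.35 head 75.35 pos [ 0.5497 -0.2883  0.2505] F [ 0.3  0.4 -0. ] w 0.0134 q6 -0.23
side [333 187]
scene [139 185]
```

View pics/k1.png

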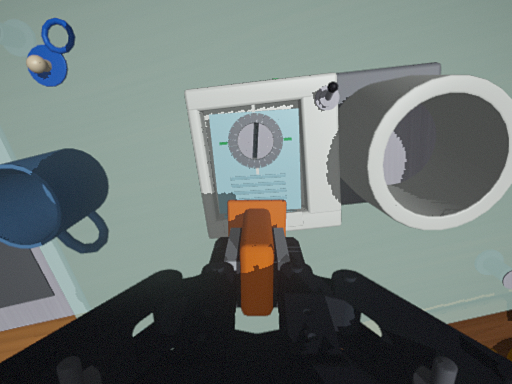

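View pics/k1_side.png

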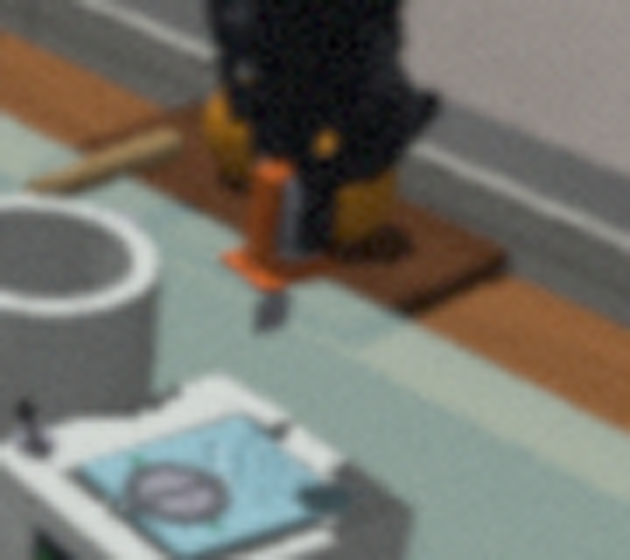

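View pics/k1_scene.png

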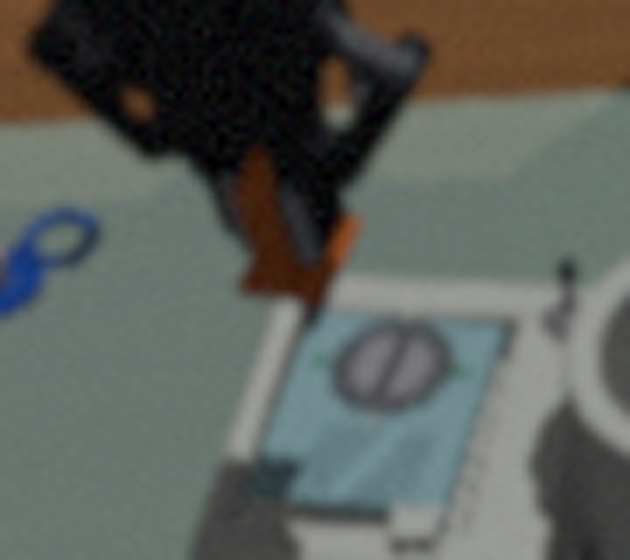

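The wrist view shows the lock's disc at (256,140) with its slot nearly vertical, the white marks at (253,107)/(257,170) and the green ones at (223,143)/(289,139). The toggle is at (332,88). The side and scene views confirm the blade is in line with the handle. Next I'll measure the slot line and the in-hand key in the same tool frame.

```bash
cat > lk.py <<'E'
from h import *
def lock(f,zf=.1215,save=None):
    im=f["img"]; hs=cv2.cvtColor(im,cv2.COLOR_BGR2HSV); P=cloud(f)
    s,M,h=head(); tp=np.array(s["eef_pos"])
    c=proj(f,[[.511,-.279,zf]])[0]; x,y=int(c[0]),int(c[1]); 
    W=45; y0,x0=max(y-W,0),x-W
    g=cv2.cvtColor(im,cv2.COLOR_BGR2GRAY)[y0:y+W,x0:x+W]; hh=hs[y0:y+W,x0:x+W]
    if save: cv2.imwrite(save,cv2.resize(im[y0:y+W,x0:x+W],None,fx=6,fy=6,interpolation=cv2.INTER_NEAREST))
    grey=(hh[...,1]<45).astype(np.uint8)
    n,l,st_,cc=cv2.connectedComponentsWithStats(grey)
    # disc: component nearest centre w/ largest area
    best=max(range(1,n),key=lambda i:st_[i,4]*(np.hypot(*(cc[i]-[W,W]))<25))
    v,u=np.nonzero(l==best); Q=plane(f,np.c_[u+x0,v+y0],zf)
    (cx,cy),rad=cv2.minEnclosingCircle((Q[:,:2]*1000).astype(np.float32))
    print("disc px",cc[best]+[x0,y0],"ctr mm",round(cx,1),round(cy,1),"diam",round(2*rad,1),"mean",Q[:,:2].mean(0).round(4),"z",np.nanmedian(P[v+y0,u+x0,2]).round(4))
    # slot
    d=(g<70)&(hh[...,1]<90); d=d.astype(np.uint8); n,l,st_,cc2=cv2.connectedComponentsWithStats(d)
    k=[i for i in range(1,n) if st_[i,4]>25]
    k=min(k,key=lambda i:np.hypot(*(cc2[i]-cc[best])))
    v,u=np.nonzero(l==k); Q=plane(f,np.c_[u+x0,v+y0],zf); T=(Q-tp)@M*1000
    rc=cv2.minAreaRect(T[:,:2].astype(np.float32)); mu=T[:,:2].mean(0); ev,V=np.linalg.eigh(np.cov(T[:,:2].T)); a=V[:,1]*np.sign(V[0,1])
    print("slot n",len(u),"tool mm ctr",mu.round(2),"rect",np.round(rc[1],1),"angle from tool x (deg, + toward +y)",np.degrees(np.arctan2(a[1],a[0])).round(2))
    w=M[:2,:2]@a; print("slot world heading",np.degrees(np.arctan2(w[1],w[0])).round(2),"ctr world",Q.mean(0).round(4))
    return x0,y0
E
python3 - <<'E'
from lk import *
f=cap("wrist"); lock(f,save="pics/k2.png"); s,M,h=head()
# collar front edge in hand: rows ~198-206, orange
hs=cv2.cvtColor(f["img"],cv2.COLOR_BGR2HSV); m=cv2.inRange(hs,(3,140,50),(18,255,255))>0; P=cloud(f)
for row in(202,204,206):
    u=np.nonzero(m[row,220:295])[0]+220
    zz=np.nanmedian(P[row,u[2:-2],2]); e=plane(f,[[u.min()-.5,row],[u.max()+.5,row]],s["eef_pos"][2]-.023+.005); T=(e-np.array(s["eef_pos"]))@M*1000
    print(row,u.min(),u.max(),"z rel",zz-s["eef_pos"][2],T.round(2).tolist())
for row in(215,225,240):
    u=np.nonzero(m[row,238:280])[0]+238
    e=plane(f,[[u.min()-.5,row],[u.max()+.5,row]],s["eef_pos"][2]+.028); T=(e-np.array(s["eef_pos"]))@M*1000
    print("handle",row,u.min(),u.max(),np.nanmedian(P[row,u,2])-s["eef_pos"][2],T.round(2).tolist())
E
```

```text
disc px [252.38021869 124.04622266] ctr mm 497.7 -276.0 diam 88.4 mean [ 0.4991 -0.2765] z 0.1202
slot n 113 tool mm ctr [41.   -1.44] rect [29.4  2.9] angle from tool x (deg, + toward +y) 2.52
slot world heading 162.98 ctr world [ 0.5109 -0.2781  0.1215]
202 228 285 z rel -0.021742245265138543 [[21.14, -14.53, 17.89], [21.11, 15.76, 17.95]]
204 228 285 z rel -0.021315354501400152 [[20.03, -14.56, 17.9], [20.01, 15.8, 17.95]]
206 228 285 z rel -0.021249658370570967 [[18.92, -14.59, 17.9], [18.89, 15.83, 17.96]]
handle 215 238 279 -0.00970811111498357 [[31.91, -6.29, -28.13], [31.9, 8.94, -28.11]]
handle 225 238 279 0.0029723833162617064 [[27.98, -6.37, -28.12], [27.97, 9.03, -28.09]]
handle 240 241 272 0.01858004519119727 [[21.93, -5.36, -28.09], [21.92, 6.56, -28.07]]
```

View pics/k2.png

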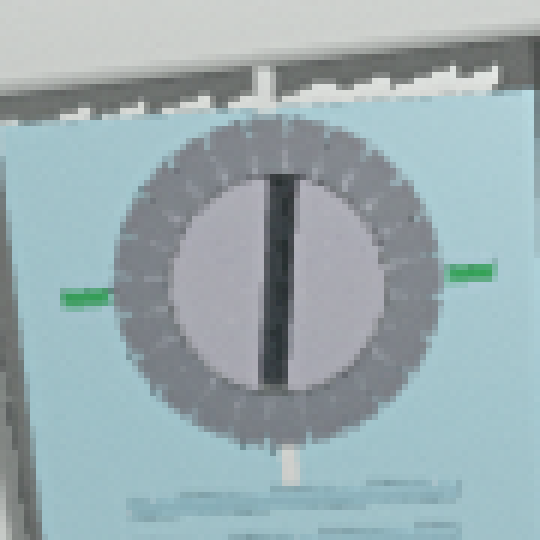

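```bash
python3 - <<'E'
from lk import *
f=cap("wrist"); s,M,h=head()
hs=cv2.cvtColor(f["img"],cv2.COLOR_BGR2HSV); m=cv2.inRange(hs,(3,140,50),(18,255,255))>0
cols=np.arange(231,284); rows=np.array([np.nonzero(m[190:215,c])[0][0]+189.5 for c in cols])
e=plane(f,np.c_[cols,rows],s["eef_pos"][2]-.021); T=(e-np.array(s["eef_pos"]))@M*1000
p=np.polyfit(T[:,1],T[:,0],1); print("collar edge x0",p[1].round(2),"slope deg",np.degrees(np.arctan(p[0])).round(2), "rows",rows[[0,10,26,40,52]])
cv2.imwrite("pics/k3.png",cv2.resize(f["img"][185:325,200:310],None,fx=5,fy=4,interpolation=cv2.INTER_NEAREST)[:600])
E
```

```text
collar edge x0 21.3 slope deg 0.47 rows [199.5 200.5 199.5 199.5 199.5]
```

View pics/k3.png

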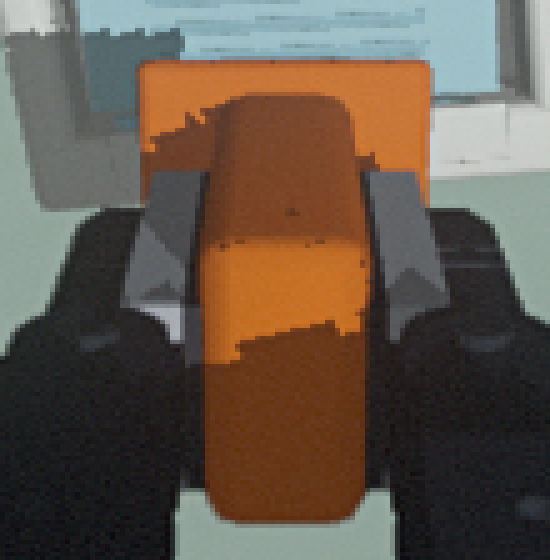

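The key sits square in the hand: collar centred at tool y≈+0.6 mm, which is camera bias, and x≈+1.3. I'll go above the slot with the tip about 2 cm clear.

```bash
python3 -m jog '1.5 -0.1 0 1;3 -0.2 1 2.5;3.8 -0.21 3 2.5;3.8 -0.21 5 2.5;3.8 -0.21 5 2.5' && python3 -m jog '0 0 0.5 0;0 0 0.6 0;0 0 0.6 0;0 0 0.6 0;0 0 0.6 0' && python3 - <<'E'
from lk import *
rel([.511,-.278,.19],73);st()
f=cap("wrist"); cv2.imwrite("pics/k4.png",cv2.resize(f["img"][90:250,160:360],None,fx=4,fy=3.75,interpolation=cv2.INTER_NEAREST))
f=cap("side"); c=proj(f,[r.get_state()["eef_pos"]])[0].astype(int)
x0,y0=max(c[0]-40,0),max(c[1]-30,0)
cv2.imwrite(f"pics/k4_side.png",cv2.resize(f["img"][y0:y0+80,x0:x0+90],None,fx=7,fy=7,interpolation=cv2.INTER_CUBIC))
E
```

```text
t: 7.98
eef_pos: [0.5125, -0.2783, 0.2]
tool_rot: [0.147, 0.989, 0.001, 0.0]
ft_force: [-1.3, 0.0, -1.1]
width: 0.0132
t: 8.6
eef_pos: [0.5126, -0.2784, 0.1942]
tool_rot: [0.147, 0.989, 0.001, 0.001]
ft_force: [0.7, 0.4, -0.8]
width: 0.0137
t 8.60 tool d cm [ 0.163 -0.005  0.422] turn 0.05 head 73.05 pos [ 0.5126 -0.2784  0.1942] F [ 0.7  0.4 -0.8] w 0.0137 q6 -0.2
{'t': 8.6, 'q': [-0.4989, 0.4302, 0.141, 1.2813, 0.0027, -0.2032], 'eef_pos': [0.5126, -0.2784, 0.1942], 'tool_rot': [0.1474, 0.9891, 0.0012, 0.0006], 'ft_force': [0.7138, 0.374, -0.763], 'moment': [-0.0073, -0.0517, -0.0185], 'width': 0.0137}
```

View pics/k4.png

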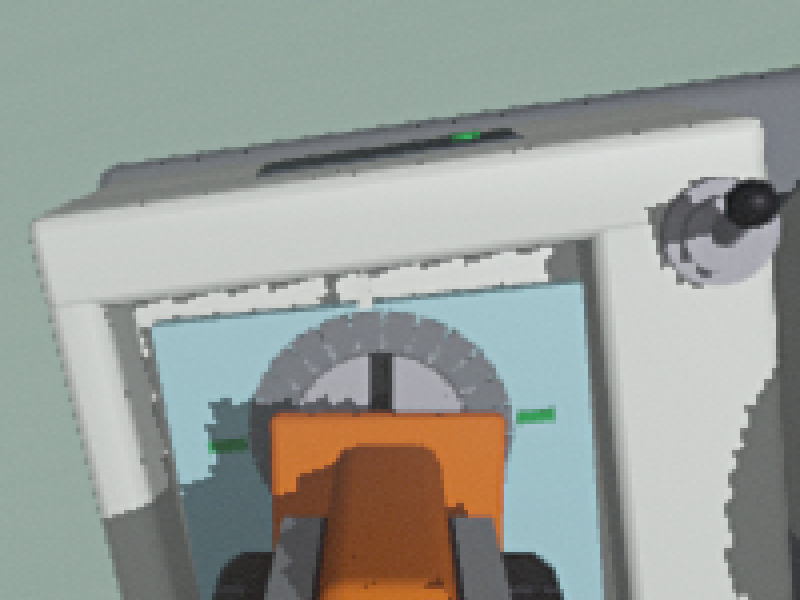

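View pics/k4_side.png

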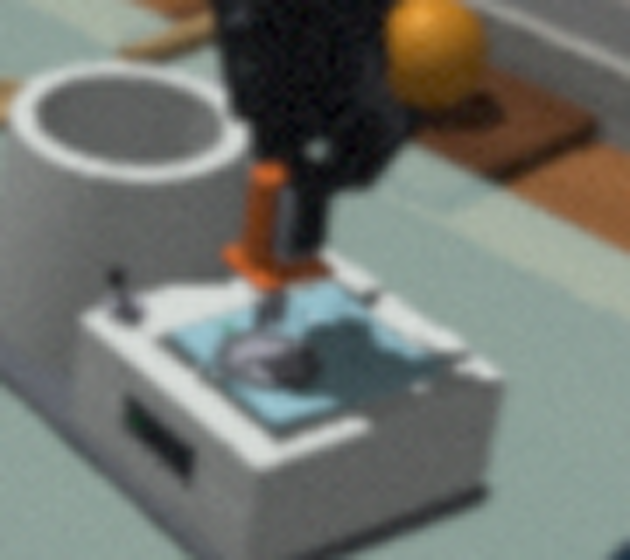

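The view shows the slot's near end at (255,184..199), in the full-image frame, just ahead of the collar (228–286, top edge at row 200). I'll compute the offset relative to the collar centre.

```bash
cat > sl.py <<'E'
from lk import *
f=cap("wrist"); s,M,h=head(); tp=np.array(s["eef_pos"])
g=cv2.cvtColor(f["img"],cv2.COLOR_BGR2GRAY).astype(float); hs=cv2.cvtColor(f["img"],cv2.COLOR_BGR2HSV)
m=cv2.inRange(hs,(3,140,50),(18,255,255))>0
ctr=proj(f,[tp+M@np.array([.015,0,tp[2]-.1215])])[0]; print("ctr",ctr)
# collar top edge row
ct=np.nonzero(m[150:230,240:275].sum(1)>20)[0][0]+150; print("collar row",ct)
uv=[]
for row in range(ct-14,ct-1):
    w=g[row,235:280]; d=np.clip(100-w,0,None); d[hs[row,235:280,1]>70]=0
    if d.sum()>100: c=(d*np.arange(235,280)).sum()/d.sum(); uv.append([c,row]); print(row,round(c,2),int((d>40).sum()))
uv=np.array(uv); T=(plane(f,uv,.1215)-tp)@M*1000; p=np.polyfit(T[:,0],T[:,1],1)
print(T[:,:2].round(2).tolist()); print("slope deg",np.degrees(np.arctan(p[0])).round(2),"y at x=0:",p[1].round(2),"median y",np.median(T[:,1]).round(2))
for row in(ct+2,ct+4):
    u=np.nonzero(m[row,215:300])[0]+215; e=plane(f,[[u.min()-.5,row],[u.max()+.5,row]],tp[2]-.021); T=(e-tp)@M*1000; print("collar y",T[:,1].round(2),T[:,1].mean().round(2),T[0,0].round(2))
E
python3 sl.py
```

```text
ctr [255.55932291 184.99533195]
collar row 200
186 255.05 2
187 255.02 3
188 255.08 2
189 255.03 1
190 255.05 1
191 255.06 2
192 255.04 2
193 254.99 2
194 254.98 2
195 254.97 4
196 254.64 4
197 252.44 4
198 250.38 4
[[14.27, -0.36], [13.53, -0.38], [12.8, -0.34], [12.06, -0.38], [11.32, -0.37], [10.58, -0.36], [9.84, -0.38], [9.09, -0.41], [8.35, -0.42], [7.6, -0.43], [6.85, -0.66], [6.1, -2.24], [5.35, -3.71]]
slope deg 12.91 y at x=0: -3.05 median y -0.38
collar y [-14.82  16.13] 0.66 20.02
collar y [-14.85  16.16] 0.66 18.89
```

```bash
python3 -m jog '0 -0.1 0.3 0;0 -0.1 0.7 0;0 -0.1 1.1 0;0 -0.1 1.3 0;0 -0.1 1.3 0' && python3 sl.py | tail -4 && python3 -m jog '0 0 0.1 0;0 0 0.2 0;0 0 0.3 0;0 0 0.4 0;0 0 0.5 0' && python3 -c "
from h import *
st();rel([.511,-.278,.175],73)"
```

```text
t: 9.38
eef_pos: [0.512, -0.2792, 0.1808]
tool_rot: [0.147, 0.989, 0.001, 0.0]
ft_force: [-0.6, 0.5, -0.7]
width: 0.0133
[[15.47, 0.6], [14.78, 0.47], [14.09, 0.48], [13.4, 0.5], [12.7, 0.51], [12.0, 0.49], [11.3, 0.29], [10.61, -2.12], [9.91, -3.13]]
slope deg 28.94 y at x=0: -7.23 median y 0.48
collar y [-14.8  16.1] 0.65 20.26
collar y [-14.83  16.13] 0.65 19.14
t: 10.05
eef_pos: [0.5122, -0.2793, 0.1759]
tool_rot: [0.147, 0.989, 0.001, 0.0]
ft_force: [-0.9, -0.4, -0.6]
width: 0.0139
{'t': 10.05, 'q': [-0.5005, 0.4414, 0.1097, 1.2391, 0.0027, -0.2048], 'eef_pos': [0.5122, -0.2793, 0.1759], 'tool_rot': [0.1473, 0.9891, 0.0013, 0.0004], 'ft_force': [-0.8568, -0.4126, -0.6072], 'moment': [0.0137, -0.021, 0.0101], 'width': 0.0139}
t 10.05 tool d cm [0.15  0.086 0.09 ] turn 0.06 head 73.06 pos [ 0.5122 -0.2793  0.1759] F [-0.9 -0.4 -0.6] w 0.0139 q6 -0.2
```

```bash
python3 -m jog '0 -0.01 0.05 0;0 -0.02 0.1 0;0 -0.02 0.15 0;0 -0.02 0.2 0;0 -0.02 0.2 0' && python3 -m jog '0 0 0.05 0;0 0 0.1 0;0 0 0.15 0;0 0 0.15 0;0 0 0.15 0' && python3 -c "
from h import *
st()"
```

```text
t: 10.68
eef_pos: [0.5121, -0.2794, 0.1739]
tool_rot: [0.147, 0.989, 0.001, 0.0]
ft_force: [-0.4, 0.3, -0.8]
width: 0.0135
t: 11.3
eef_pos: [0.5121, -0.2794, 0.1724]
tool_rot: [0.147, 0.989, 0.001, 0.0]
ft_force: [-0.3, 0.5, -1.9]
width: 0.013
{'t': 11.3, 'q': [-0.5008, 0.4437, 0.1038, 1.2311, 0.0026, -0.2051], 'eef_pos': [0.5121, -0.2794, 0.1724], 'tool_rot': [0.1473, 0.9891, 0.0013, 0.0004], 'ft_force': [-0.332, 0.5104, -1.9092], 'moment': [-0.0262, -0.0391, -0.0261], 'width': 0.013}
```

Tip is about 4.3 mm below the face with no reaction: it's in the slot. On down gently.

```bash
python3 -m jog '0 0 0.03 0;0 0 0.06 0;0 0 0.1 0;0 0 0.1 0;0 0 0.1 0' && python3 -m jog '0 0 0.02 0;0 0 0.04 0;0 0 0.06 0;0 0 0.06 0;0 0 0.06 0' && python3 - <<'E'
from h import *
st()
f=cap("wrist"); cv2.imwrite("pics/k5.png",cv2.resize(f["img"][90:250,160:360],None,fx=4,fy=3.75,interpolation=cv2.INTER_NEAREST))
f=cap("side"); c=proj(f,[r.get_state()["eef_pos"]])[0].astype(int)
x0,y0=max(c[0]-40,0),max(c[1]-30,0)
cv2.imwrite(f"pics/k5_side.png",cv2.resize(f["img"][y0:y0+80,x0:x0+90],None,fx=7,fy=7,interpolation=cv2.INTER_CUBIC))
E
```

```text
t: 11.92
eef_pos: [0.5121, -0.2794, 0.1714]
tool_rot: [0.147, 0.989, 0.001, 0.0]
ft_force: [-0.4, -0.1, -1.6]
width: 0.0134
t: 12.55
eef_pos: [0.5121, -0.2794, 0.1708]
tool_rot: [0.147, 0.989, 0.001, 0.0]
ft_force: [-0.1, -0.8, -0.2]
width: 0.0136
{'t': 12.55, 'q': [-0.5008, 0.4448, 0.1011, 1.2274, 0.0027, -0.2051], 'eef_pos': [0.5121, -0.2794, 0.1708], 'tool_rot': [0.1473, 0.9891, 0.0013, 0.0004], 'ft_force': [-0.097, -0.8112, -0.2229], 'moment': [-0.0242, 0.0284, -0.0416], 'width': 0.0136}
```

View pics/k5.png

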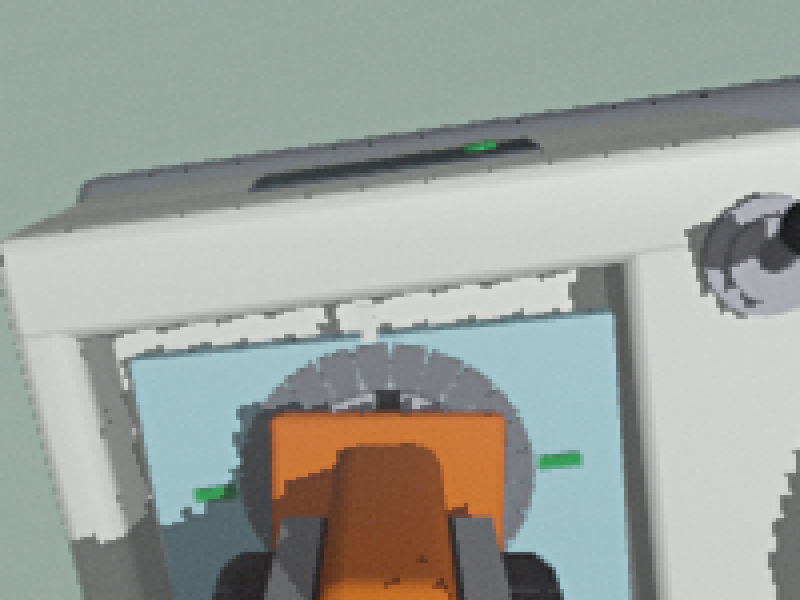

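View pics/k5_side.png

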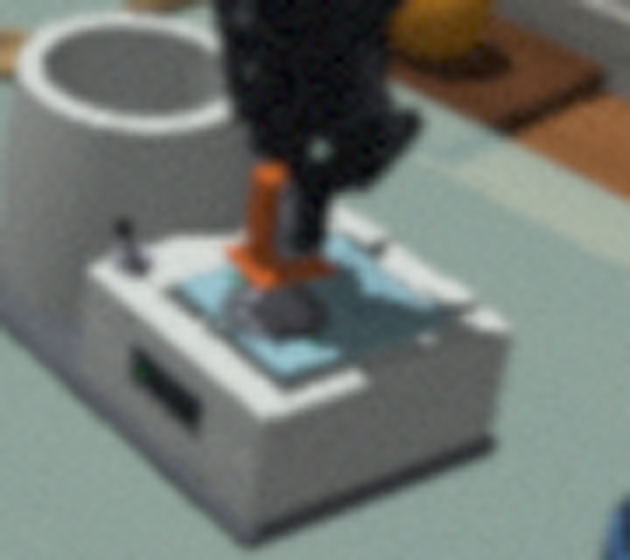

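Slot centre at crop (388,400) lines up with the collar centre (388). I'll feel for the slot's bottom in half-millimetre steps.

```bash
python3 -m jog '0 0 0.02 0;0 0 0.03 0;0 0 0.05 0;0 0 0.05 0;0 0 0.05 0' && python3 -m jog '0 0 0.02 0;0 0 0.03 0;0 0 0.05 0;0 0 0.05 0;0 0 0.05 0'
```

```text
t: 13.28
eef_pos: [0.5121, -0.2795, 0.1704]
tool_rot: [0.147, 0.989, 0.001, 0.0]
ft_force: [0.4, 0.8, 0.8]
width: 0.0135
t: 13.9
eef_pos: [0.5122, -0.2795, 0.17]
tool_rot: [0.147, 0.989, 0.001, 0.001]
ft_force: [0.1, -0.3, 0.4]
width: 0.0131
```

```bash
python3 -m jog '0 0 0.02 0;0 0 0.03 0;0 0 0.05 0;0 0 0.05 0;0 0 0.05 0' && python3 -c "
from h import *
for i in range(1): st()"
```

```text
t: 14.52
eef_pos: [0.5122, -0.2795, 0.1695]
tool_rot: [0.147, 0.989, 0.001, 0.001]
ft_force: [-0.3, 0.2, 0.6]
width: 0.0133
{'t': 14.525, 'q': [-0.5008, 0.4455, 0.0988, 1.224, 0.0027, -0.2051], 'eef_pos': [0.5122, -0.2795, 0.1695], 'tool_rot': [0.1473, 0.9891, 0.0012, 0.0005], 'ft_force': [-0.305, 0.2043, 0.5785], 'moment': [0.0627, 0.2297, 0.0643], 'width': 0.0133}
```

```bash
python3 -c "
from h import *
for i in range(4):
    r.grab_frame('side'); s=r.get_state(); print(np.round(s['ft_force'],2),np.round(s['moment'],3),np.round(s['eef_pos'],4))"
```

```text
[0.23 0.24 1.21] [0.063 0.169 0.013] [ 0.5122 -0.2795  0.1695]
[-0.88  0.6   1.82] [ 0.058  0.192 -0.032] [ 0.5121 -0.2795  0.1695]
[ 0.05 -0.18  2.  ] [ 0.099  0.191 -0.029] [ 0.5122 -0.2795  0.1695]
[-0.59  0.32  2.42] [ 0.174  0.122 -0.041] [ 0.5122 -0.2795  0.1695]
```

Fz rises to about 2 N, so the slot's bottom is reached. Now I'll start turning clockwise, in steps, about the lock's centre and following it down.

```bash
cat > ft.py <<'E'
from h import *
A=[]
for i in range(3):
    r.grab_frame('side'); s=r.get_state(); A.append(np.r_[s['ft_force'],s['moment']])
A=np.array(A); print("F",A[:,:3].mean(0).round(2),"M",A[:,3:].mean(0).round(3))
rel([.5122,-.2795,.1697],73)
E
python3 -m jog '0 -0.01 0 4;0 -0.02 0 8;0 -0.03 0.01 12;0 -0.03 0.02 16;0 -0.04 0.03 20' && python3 ft.py
```

```text
t: 15.35
eef_pos: [0.5122, -0.28, 0.1693]
tool_rot: [0.318, 0.948, 0.001, 0.001]
ft_force: [-1.4, -0.7, 2.2]
width: 0.0132
F [-0.77 -0.3   2.11] M [-0.047  0.088  0.021]
t 15.50 tool d cm [ 0.031  0.042 -0.041] turn -19.88 head 53.12 pos [ 0.5122 -0.28    0.1693] F [-0.6 -1.2  2.4] w 0.0136 q6 0.14
```

```bash
python3 -m jog '0 -0.01 0.01 5;0 -0.02 0.02 10;0 -0.03 0.03 15;0.01 -0.04 0.04 20;0.01 -0.05 0.05 25' && python3 ft.py && python3 - <<'E'
from h import *
f=cap("wrist"); cv2.imwrite("pics/t1.png",cv2.resize(f["img"][60:300,130:390],None,fx=2.8,fy=2.4,interpolation=cv2.INTER_NEAREST))
E
```

```text
t: 16.12
eef_pos: [0.5118, -0.2803, 0.1687]
tool_rot: [0.515, 0.857, 0.001, 0.0]
ft_force: [-0.0, -0.1, 1.6]
width: 0.0133
F [-0.46  0.63  1.69] M [0.029 0.133 0.077]
t 16.27 tool d cm [ 0.057  0.076 -0.099] turn -44.76 head 28.24 pos [ 0.5118 -0.2804  0.1687] F [-0.3  1.5  2.2] w 0.0136 q6 0.58
```

View pics/t1.png

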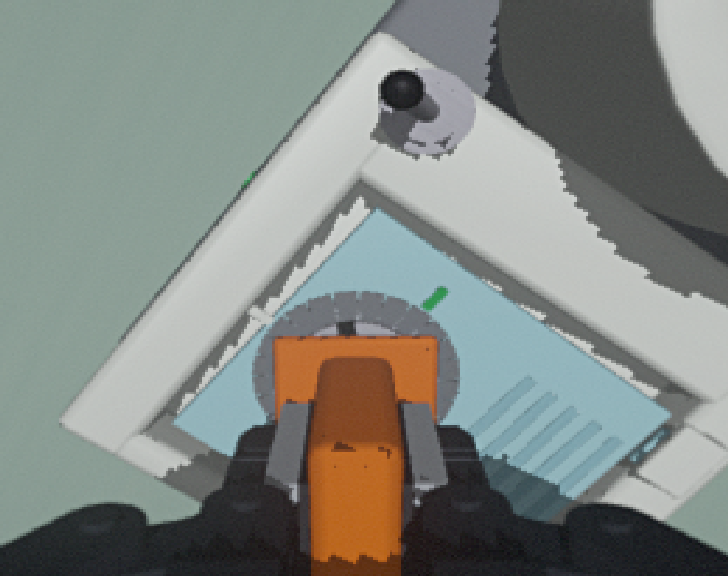

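The slot's end shows at crop (347,327), trailing the key by a few degrees, so the lock turns with the blade. Continuing.

```bash
python3 -m jog '0 -0.01 0.01 5;0 -0.02 0.02 10;0 -0.03 0.03 15;0.01 -0.04 0.04 20;0.01 -0.05 0.05 25' && python3 ft.py
```

```text
t: 16.95
eef_pos: [0.5113, -0.2804, 0.1682]
tool_rot: [0.687, 0.726, 0.001, -0.0]
ft_force: [-0.6, 1.1, 1.3]
width: 0.0132
F [-0.29 -0.16  1.19] M [0.002 0.079 0.047]
t 17.10 tool d cm [ 0.092  0.095 -0.153] turn -69.62 head 3.38 pos [ 0.5113 -0.2805  0.1682] F [-1.2 -0.2  0.4] w 0.0135 q6 1.01
```

```bash
python3 -m jog '0 -0.01 0.01 3;0 -0.01 0.02 6;0 -0.02 0.02 9;0 -0.02 0.03 10;0 -0.02 0.03 10' && python3 ft.py && python3 - <<'E'
from h import *
f=cap("wrist"); cv2.imwrite("pics/t2.png",cv2.resize(f["img"][60:300,130:390],None,fx=2.8,fy=2.4,interpolation=cv2.INTER_NEAREST))
E
```

```text
t: 17.73
eef_pos: [0.5111, -0.2804, 0.1679]
tool_rot: [0.746, 0.666, 0.001, -0.0]
ft_force: [-1.0, -0.0, 0.8]
width: 0.0134
F [-0.45 -0.09  1.38] M [0.05  0.109 0.127]
t 17.88 tool d cm [ 0.107  0.096 -0.183] turn -79.57 head -6.57 pos [ 0.5111 -0.2805  0.1679] F [0.1 0.3 1.9] w 0.0135 q6 1.18
```

View pics/t2.png

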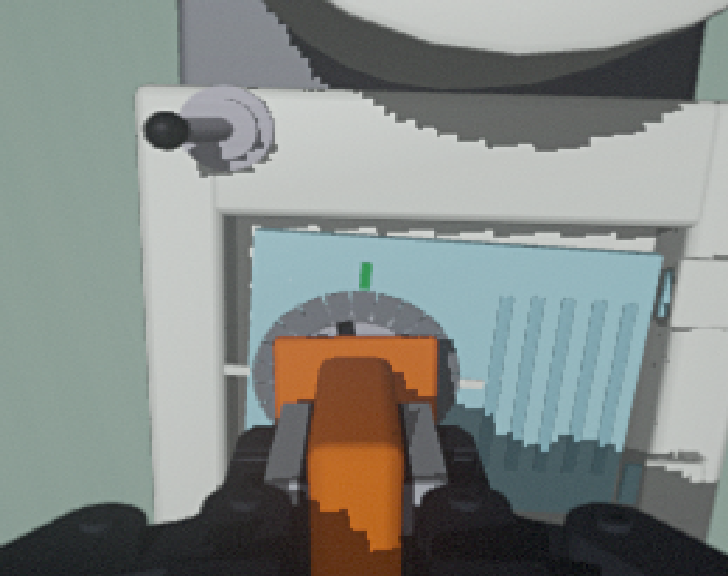

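The slot's end is at crop (346,327) and the green mark at (366,275), so the lock is still several degrees short. The toggle is untouched at (170,128). Now small steps, watching Mz.

```bash
python3 -m jog '0 0 0 2;0 -0.01 0.01 4;0 -0.01 0.01 5;0 -0.01 0.01 5;0 -0.01 0.01 5' && python3 ft.py; python3 -m jog '0 0 0 1;0 0 0 2;0 0 0 2;0 0 0 2;0 0 0 2' && python3 ft.py
```

```text
t: 18.55
eef_pos: [0.511, -0.2804, 0.1677]
tool_rot: [0.775, 0.632, 0.001, -0.0]
ft_force: [-0.9, 0.2, 1.9]
width: 0.0133
F [-1.07  0.57  1.49] M [0.042 0.11  0.095]
t 18.70 tool d cm [ 0.114  0.097 -0.194] turn -84.58 head -11.58 pos [ 0.511  -0.2804  0.1678] F [-1.5  0.5  1.8] w 0.0138 q6 1.27
t: 19.32
eef_pos: [0.511, -0.2804, 0.1677]
tool_rot: [0.786, 0.619, 0.001, -0.0]
ft_force: [-0.1, 0.2, 0.9]
width: 0.0137
F [-0.76  0.29  1.43] M [0.053 0.136 0.095]
t 19.48 tool d cm [ 0.118  0.097 -0.196] turn -86.58 head -13.58 pos [ 0.511  -0.2804  0.1677] F [-0.6  0.4  1.9] w 0.0136 q6 1.3
```

```bash
python3 -m jog '0 0 0 1;0 0 0 2;0 0 0 2;0 0 0 2;0 0 0 2' && python3 ft.py;  python3 - <<'E'
from h import *
f=cap("wrist"); cv2.imwrite("pics/t3.png",cv2.resize(f["img"][110:230,190:320],None,fx=6,fy=5,interpolation=cv2.INTER_NEAREST))
E
```

```text
t: 20.1
eef_pos: [0.511, -0.2804, 0.1677]
tool_rot: [0.796, 0.605, 0.001, -0.0]
ft_force: [-0.9, 0.7, 1.0]
width: 0.0131
F [-0.09  0.77  1.69] M [0.095 0.204 0.09 ]
t 20.25 tool d cm [ 0.12   0.095 -0.197] turn -88.58 head -15.58 pos [ 0.511  -0.2804  0.1677] F [-0.   0.7  1.7] w 0.0137 q6 1.34
```

View pics/t3.png

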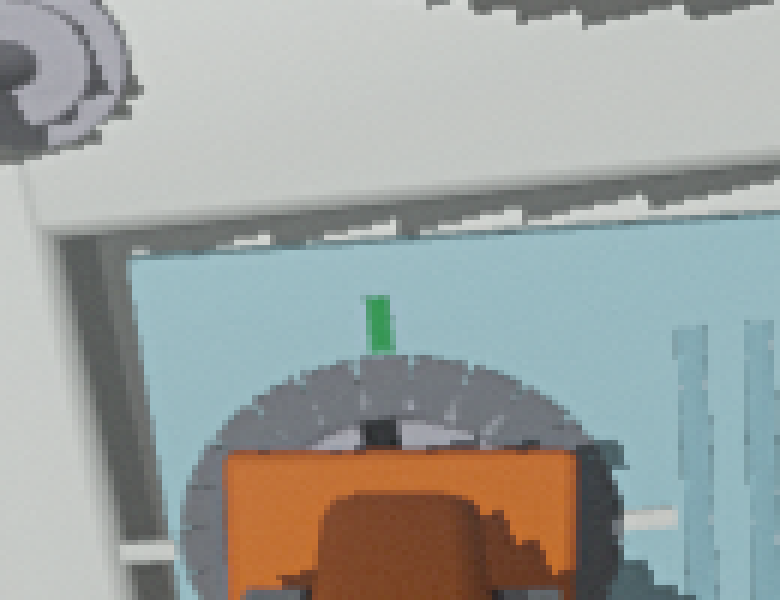

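```bash
python3 -m jog '0 0 0 0.7;0 0 0 1.5;0 0 0 1.5;0 0 0 1.5;0 0 0 1.5' && python3 ft.py; python3 -m jog '0 0 0 0.5;0 0 0 1;0 0 0 1;0 0 0 1;0 0 0 1' && python3 ft.py
```

```text
t: 20.92
eef_pos: [0.5109, -0.2804, 0.1677]
tool_rot: [0.804, 0.594, 0.001, -0.0]
ft_force: [-0.6, 0.7, 1.5]
width: 0.0135
F [-0.86  0.62  0.94] M [0.082 0.179 0.095]
t 21.07 tool d cm [ 0.123  0.096 -0.201] turn -90.09 head -17.09 pos [ 0.5109 -0.2804  0.1677] F [-1.1  0.4  1.1] w 0.0135 q6 1.37
t: 21.7
eef_pos: [0.5109, -0.2804, 0.1677]
tool_rot: [0.809, 0.587, 0.001, -0.0]
ft_force: [-0.4, 0.2, 0.7]
width: 0.0136
F [-0.52  0.27  0.9 ] M [0.097 0.183 0.069]
t 21.85 tool d cm [ 0.125  0.093 -0.2  ] turn -91.08 head -18.08 pos [ 0.5109 -0.2804  0.1677] F [-0.8  0.4  1.5] w 0.0136 q6 1.38
```

```bash
python3 -m jog '0 0 0 0.5;0 0 0 1;0 0 0 1;0 0 0 1;0 0 0 1' && python3 ft.py; python3 -m jog '0 0 0 0.5;0 0 0 1;0 0 0 1;0 0 0 1;0 0 0 1' && python3 ft.py;python3 - <<'E'
from h import *
f=cap("wrist"); cv2.imwrite("pics/t4.png",cv2.resize(f["img"][110:230,190:320],None,fx=6,fy=5,interpolation=cv2.INTER_NEAREST))
E
```

```text
t: 22.48
eef_pos: [0.5109, -0.2804, 0.1677]
tool_rot: [0.815, 0.58, 0.001, -0.0]
ft_force: [-1.8, -0.3, 0.5]
width: 0.0137
F [-1.57  0.55  1.42] M [0.122 0.192 0.073]
t 22.62 tool d cm [ 0.126  0.091 -0.199] turn -92.08 head -19.08 pos [ 0.5109 -0.2804  0.1677] F [-1.4  0.   1.6] w 0.0137 q6 1.4
t: 23.25
eef_pos: [0.5109, -0.2804, 0.1677]
tool_rot: [0.82, 0.573, 0.001, -0.001]
ft_force: [-0.1, 0.8, 1.5]
width: 0.0135
F [-0.79  0.38  0.92] M [0.131 0.256 0.052]
t 23.40 tool d cm [ 0.126  0.091 -0.201] turn -93.08 head -20.08 pos [ 0.5109 -0.2804  0.1677] F [-1.4  0.2  0.6] w 0.0138 q6 1.42
```

View pics/t4.png

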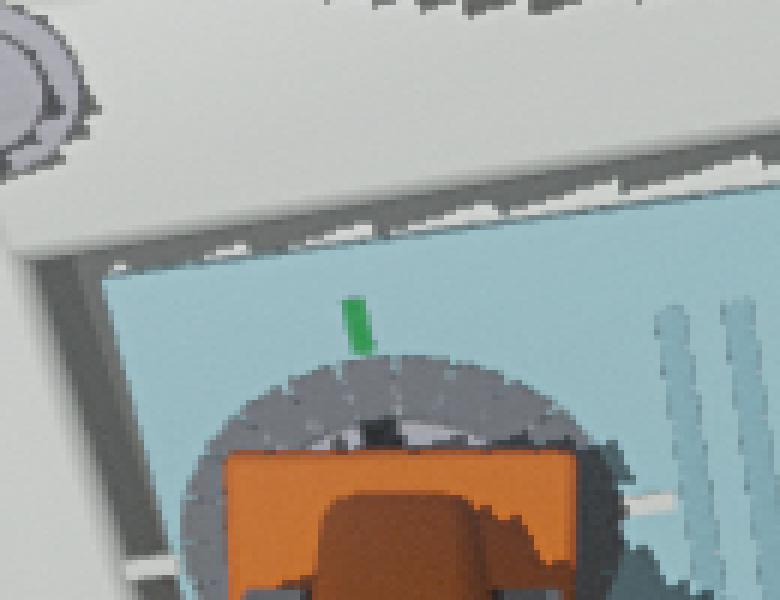

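```bash
python3 - <<'E'
from lk import *
f=cap("wrist"); s,M,h=head(); tp=np.array(s["eef_pos"])
px=[[215,223.6],[298.3,210.6],[249.5,175.2],[253.5,194.8],[253.5,199.5]]
T=((plane(f,px,.1185)-tp)@M*1000)[:,:2]; print(T.round(2))
d=T[1]-T[0]; ang=np.degrees(np.arctan2(-d[0],d[1])); print("cover white-mark line vs tool y: ",ang, "=> mark dir from tool x",)
c=(T[0]+T[1])/2; print("centre by white",c); g=T[2]-c; print("green dir from tool x",np.degrees(np.arctan2(g[1],g[0])),np.hypot(*g))
# disc ring fit: non-blue grey; ring outer circle
hs=cv2.cvtColor(f["img"],cv2.COLOR_BGR2HSV)
m=((hs[...,0]>80)&(hs[...,0]<110)&(hs[...,1]>45)).astype(np.uint8)
pts=[]
for u in range(225,290):
    col=m[:,u]; rows=np.nonzero(col[150:205]==0)[0]+150
    # first grey row below blue
    b=[v for v in range(176,200) if col[v-1]==1 and col[v]==0 and col[v+1]==0]
    if b and not(243<u<254): pts.append([u,b[-1]-.5])
Q=((plane(f,pts,.1185)-tp)@M*1000)[:,:2]
A=np.c_[2*Q,np.ones(len(Q))]; x=np.linalg.lstsq(A,(Q**2).sum(1),rcond=None)[0]; R_=np.sqrt(x[2]+x[0]**2+x[1]**2); print("ring centre",x[:2].round(2),"r",R_.round(2),len(pts))
for e in T[3:]:
    for cc in (x[:2],c): print("slot dir from tool x",np.degrees(np.arctan2(*(e-cc)[::-1])).round(2))
E
```

```text
[[ -2.9  -26.13]
 [  6.06  27.52]
 [ 29.33  -3.55]
 [ 16.65  -1.12]
 [ 13.54  -1.13]]
cover white-mark line vs tool y:  -9.484571868554623 => mark dir from tool x
centre by white [1.57955664 0.69235876]
green dir from tool x -8.698595842836731 28.075020204668057
ring centre [2.35 0.58] r 23.34 54
slot dir from tool x -6.75
slot dir from tool x -6.85
slot dir from tool x -8.65
slot dir from tool x -8.65
```

By the marks the lock is at about home, within ±2–3°, but Mz hasn't risen yet. I'll go on in small steps.

```bash
python3 -m jog '0 0 0 0.4;0 0 0 0.8;0 0 0 0.8;0 0 0 0.8;0 0 0 0.8' && python3 ft.py; python3 -m jog '0 0 0 0.4;0 0 0 0.8;0 0 0 0.8;0 0 0 0.8;0 0 0 0.8' && python3 ft.py
```

```text
t: 24.12
eef_pos: [0.5109, -0.2804, 0.1677]
tool_rot: [0.824, 0.567, 0.001, -0.001]
ft_force: [-0.7, 0.6, 1.9]
width: 0.0135
F [-0.6   0.13  0.77] M [0.143 0.267 0.11 ]
t 24.27 tool d cm [ 0.126  0.09  -0.202] turn -93.88 head -20.88 pos [ 0.5109 -0.2804  0.1677] F [-0.7  0.5  0.7] w 0.0133 q6 1.43
t: 24.9
eef_pos: [0.5109, -0.2803, 0.1677]
tool_rot: [0.827, 0.562, 0.001, -0.001]
ft_force: [-0.6, 0.3, 0.6]
width: 0.0132
F [-1.01  0.69  1.24] M [0.108 0.234 0.142]
t 25.05 tool d cm [ 0.128  0.093 -0.204] turn -94.68 head -21.68 pos [ 0.5109 -0.2803  0.1677] F [-1.5  0.4  1. ] w 0.0135 q6 1.45
```

```bash
python3 -m jog '0 0 0 0.3;0 0 0 0.6;0 0 0 0.6;0 0 0 0.6;0 0 0 0.6' && python3 ft.py;python3 - <<'E'
from h import *
f=cap("wrist"); cv2.imwrite("pics/t5.png",cv2.resize(f["img"][110:230,190:320],None,fx=6,fy=5,interpolation=cv2.INTER_NEAREST))
E
```

```text
t: 25.68
eef_pos: [0.5109, -0.2804, 0.1677]
tool_rot: [0.83, 0.557, 0.001, -0.001]
ft_force: [-0.8, 0.9, 0.2]
width: 0.0135
F [-1.25  0.37  1.13] M [0.149 0.249 0.172]
t 25.82 tool d cm [ 0.128  0.09  -0.205] turn -95.28 head -22.28 pos [ 0.5109 -0.2803  0.1676] F [-1.   0.2  1.7] w 0.0136 q6 1.46
```

View pics/t5.png

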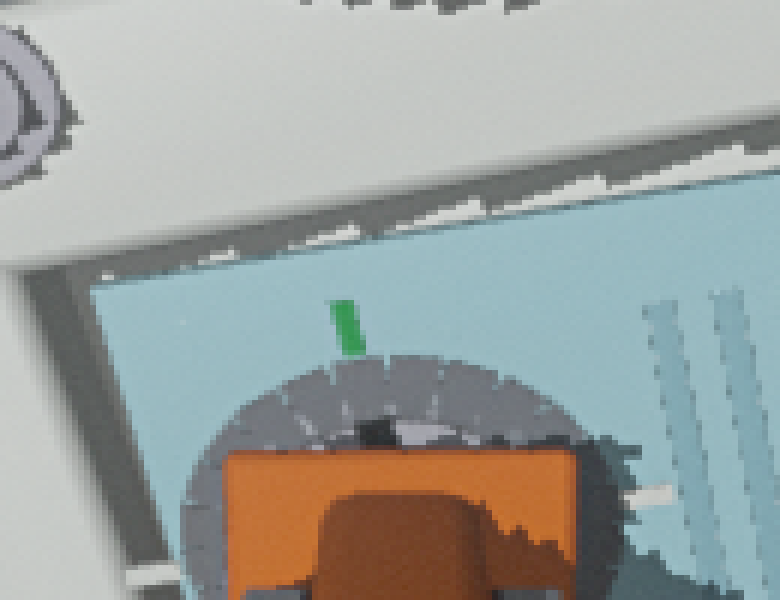

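The slot now trails more, at crop (378,433) and visibly slanted, and Mz has climbed 0.05→0.17: it is against its stop. One last half-degree to confirm.

```bash
python3 -m jog '0 0 0 0.3;0 0 0 0.6;0 0 0 0.6;0 0 0 0.6;0 0 0 0.6' && python3 ft.py
```

```text
t: 26.5
eef_pos: [0.5109, -0.2803, 0.1677]
tool_rot: [0.833, 0.553, 0.001, -0.001]
ft_force: [-1.1, 0.4, 1.1]
width: 0.0137
F [-0.98  0.75  0.93] M [0.186 0.255 0.18 ]
t 26.65 tool d cm [ 0.129  0.09  -0.204] turn -95.88 head -22.88 pos [ 0.5109 -0.2803  0.1677] F [-1.2  0.7  0.5] w 0.0135 q6 1.47
```

The stop is confirmed, with Mz at 0.18 and still climbing with each step. Now I'll unload: back off 7° (blade slack is about ±6°), then lift straight out.

```bash
python3 -m jog '0 0 0 -2;0 0 0 -4;0 0 0 -6;0 0 0 -7;0 0 0 -7' && python3 ft.py && python3 -m jog '0 0 -0.3 0;0 0 -0.6 0;0 0 -1 0;0 0 -1.5 0;0 0 -2 0' && python3 ft.py
```

```text
t: 27.28
eef_pos: [0.5111, -0.2805, 0.1678]
tool_rot: [0.798, 0.603, 0.001, -0.0]
ft_force: [-0.2, -0.2, 0.2]
width: 0.0135
F [ 0.41 -0.53  0.91] M [-0.003  0.031 -0.003]
t 27.43 tool d cm [ 0.124  0.082 -0.191] turn -88.89 head -15.89 pos [ 0.5111 -0.2805  0.1678] F [-0.1 -0.5  1.3] w 0.0135 q6 1.34
t: 28.05
eef_pos: [0.5111, -0.2806, 0.1882]
tool_rot: [0.798, 0.603, 0.001, -0.0]
ft_force: [-0.0, 0.2, -1.3]
width: 0.0132
F [ 0.59 -0.43 -0.37] M [0.004 0.002 0.009]
t 28.20 tool d cm [0.132 0.052 1.858] turn -88.89 head -15.89 pos [ 0.5113 -0.2807  0.1883] F [ 1.1  0.3 -1.2] w 0.0138 q6 1.34
```

```bash
python3 -m jog '-0.5 0 -2 0;-2 0 -4 0;-4 0 -6 0;-4 0 -6 0;-4 0 -6 0' && python3 - <<'E'
from lk import *
f=cap("wrist"); cv2.imwrite("pics/v1.png",f["img"]); lock(f,.119,save="pics/v1c.png")
E
```

```text
t: 28.82
eef_pos: [0.4999, -0.3186, 0.2472]
tool_rot: [0.798, 0.603, 0.001, -0.001]
ft_force: [0.4, -0.3, -1.9]
width: 0.0135
disc px [241.32250183 140.51282678] ctr mm 496.7 -276.6 diam 91.0 mean [ 0.4994 -0.2759] z 0.118
slot n 125 tool mm ctr [42.16  1.14] rect [ 3.  29.4] angle from tool x (deg, + toward +y) -4.78
slot world heading 78.92 ctr world [ 0.5126 -0.2777  0.119 ]
```

View pics/v1.png

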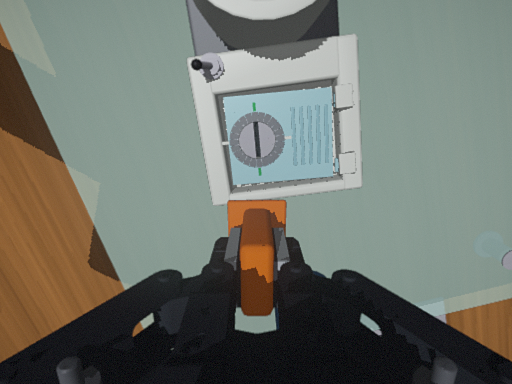

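View pics/v1c.png

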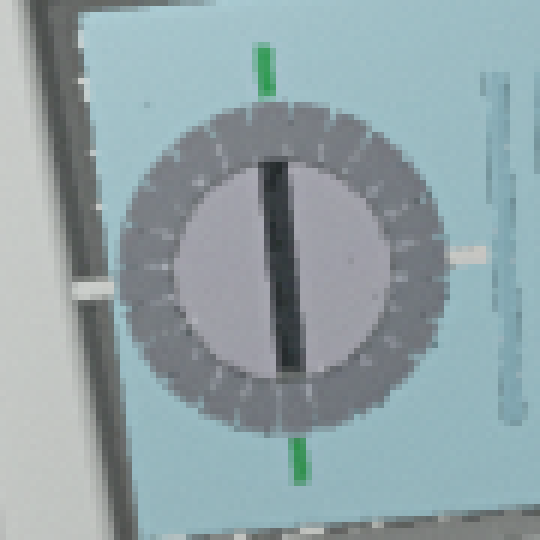

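The slot lies exactly along the green marks at crop (265,70)/(300,460): locked home. The toggle at (200,64) still leans to the front. Now back to the rack.

```bash
python3 -m jog '0 0 -2 -10;2 0 -3 -20;4 0 -3 -30;6 0 -3 -40;8 0 -3 -50' && python3 -c "
from h import *
rel([.5185,.1189,.27],103.5)"
```

```text
t: 29.5
eef_pos: [0.5215, -0.2398, 0.2759]
tool_rot: [0.465, 0.885, 0.002, -0.002]
ft_force: [-0.4, 0.1, -0.5]
width: 0.0135
t 29.50 tool d cm [29.719 20.082  0.745] turn -68.97 head 34.53 pos [ 0.5215 -0.2398  0.2759] F [-0.4  0.1 -0.5] w 0.0135 q6 0.54
```

```bash
python3 -m jog '5 3.4 0 -10;10 6.8 0 -20;15 10 0 -30;20 13.5 0 -40;24 16.2 0 -50' && python3 -c "
from h import *
rel([.5185,.1189,.23],103.5)"
```

```text
t: 30.12
eef_pos: [0.5178, 0.0528, 0.2762]
tool_rot: [0.044, 0.999, 0.002, -0.002]
ft_force: [0.8, 0.0, -0.5]
width: 0.0136
t 30.12 tool d cm [0.497 6.573 4.648] turn -18.51 head 84.99 pos [0.5178 0.0528 0.2762] F [ 0.8  0.  -0.5] w 0.0136 q6 0.19
```

```bash
python3 -m jog '0.2 2 0 -8;0.4 4.5 0 -16;0.5 6.6 0.5 -18.5;0.5 6.6 0.5 -18.5;0.5 6.6 0.5 -18.5' && python3 - <<'E'
from h import *
rel([.5185,.1189,.16],103.5);s,M,h=head(); print("tool z",M[:,2].round(4))
f=cap("wrist"); cv2.imwrite("pics/p1.png",f["img"]); g=f["img"]; hs=cv2.cvtColor(g,cv2.COLOR_BGR2HSV)
tp=np.array(s["eef_pos"])
sub=(hs[150:198,230:285,2]<130).astype(np.uint8)
n,l,ss,c=cv2.connectedComponentsWithStats(sub)
for i in range(1,n):
    if ss[i,4]>100:
        v,u=np.nonzero(l==i); Q=plane(f,np.c_[u+230,v+150],.115); rc=cv2.minAreaRect((Q[:,:2]*1000).astype(np.float32)); print("slot",ss[i],np.round(rc[0],1),np.round(rc[1],1),rc[2])
m=cv2.inRange(hs,(3,140,50),(18,255,255))>0
cols=np.arange(231,284); rows=np.array([np.nonzero(m[190:215,c])[0][0]+189.5 for c in cols])
T=(plane(f,np.c_[cols,rows],tp[2]-.021)-tp)@M*1000
p=np.polyfit(T[:,1],T[:,0],1); print("collar edge x0",p[1].round(2),"slope deg",np.degrees(np.arctan(p[0])).round(2))
E
```

```text
t: 30.75
eef_pos: [0.5181, 0.1189, 0.2709]
tool_rot: [-0.118, 0.993, 0.002, -0.002]
ft_force: [-0.5, 0.7, -0.9]
width: 0.0132
t 30.75 tool d cm [-0.079 -0.063 11.089] turn -0.0 head 103.5 pos [0.5181 0.1189 0.2709] F [-0.5  0.7 -0.9] w 0.0132 q6 -0.01
tool z [-0.0043  0.0038 -1.    ]
slot [ 14  19  26  19 434] [518.7 120. ] [18.4 25. ] 13.425952911376953
collar edge x0 20.62 slope deg -0.09
```

View pics/p1.png

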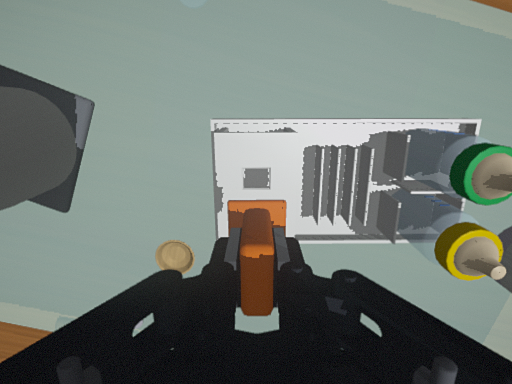

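The slot is at (256,178), measured at (518.7, 120.0), the same as before. The key is square in the hand. Descending into the slot.

```bash
python3 -m jog '0 -0.05 3 0;0 -0.05 6 0;0 -0.05 9 0;0 -0.05 11.3 0;0 -0.05 12.3 0' && python3 ft.py && python3 -m jog '0 0 0.1 0;0 0 0.2 0;0 0 0.3 0;0 0 0.4 0;0 0 0.5 0' && python3 ft.py && python3 -c "
from h import *
rel([.5185,.1189,.1402],103.5)"
```

```text
t: 31.42
eef_pos: [0.5179, 0.1177, 0.1474]
tool_rot: [-0.116, 0.993, 0.002, -0.002]
ft_force: [0.3, 0.3, -0.9]
width: 0.0134
F [-0.09  0.15 -1.12] M [-0.022  0.049 -0.015]
t 31.57 tool d cm [  9.755 -38.536  -2.296] turn 30.41 head 103.41 pos [0.5176 0.1181 0.1482] F [-0.3 -0.1 -0.6] w 0.0142 q6 -0.01
t: 32.2
eef_pos: [0.5176, 0.1181, 0.1431]
tool_rot: [-0.117, 0.993, 0.002, -0.002]
ft_force: [-0.8, 0.3, -0.6]
width: 0.0132
F [-0.38 -0.34 -1.31] M [-0.009 -0.035  0.011]
t 32.35 tool d cm [  9.751 -38.539  -2.806] turn 30.41 head 103.41 pos [0.5175 0.1181 0.1431] F [-0.  -1.  -1.4] w 0.0138 q6 -0.01
t 32.35 tool d cm [-0.115  0.054  0.285] turn -0.09 head 103.41 pos [0.5175 0.1181 0.1431] F [-0.  -1.  -1.4] w 0.0138 q6 -0.01
```

```bash
python3 -m jog '0 0 0.08 0;0 0 0.15 0;0 0 0.22 0;0 0 0.25 0;0 0 0.25 0' && python3 ft.py && python3 -m jog '0 0 0.02 0;0 0 0.04 0;0 0 0.06 0;0 0 0.06 0;0 0 0.06 0' && python3 ft.py
```

```text
t: 32.98
eef_pos: [0.5175, 0.1181, 0.1405]
tool_rot: [-0.117, 0.993, 0.002, -0.002]
ft_force: [0.0, 0.6, -0.1]
width: 0.0136
F [-0.52 -0.15 -0.76] M [-0.009 -0.027 -0.028]
t 33.12 tool d cm [  9.75  -38.538  -3.053] turn 30.41 head 103.41 pos [0.5175 0.1181 0.1406] F [-0.  -0.6 -0.6] w 0.0138 q6 -0.01
t: 33.75
eef_pos: [0.5176, 0.1181, 0.1403]
tool_rot: [-0.117, 0.993, 0.002, -0.002]
ft_force: [-1.0, -0.0, 3.7]
width: 0.0134
F [-2.04 -0.04  4.13] M [-0.1    0.295 -0.017]
t 33.90 tool d cm [  9.757 -38.538  -3.083] turn 30.41 head 103.41 pos [0.5176 0.1181 0.1403] F [-1.9 -0.4  5.1] w 0.0134 q6 -0.01
```

The collar has landed at the same height as at the grasp, with Fz about +4. Releasing, then straight up.

```bash
python3 -m jog '0 0 0 0;0 0 0 0;0 0 0 0;0 0 0 0;0 0 0 0' 4 && python3 -m jog '0 0 -0.5 0;0 0 -2 0;0 0 -5 0;0 0 -8 0;0 0 -10 0' && python3 -m jog '0 0 -1 0;0 0 -2 0;0 0 -2 0;0 0 -2 0;0 0 -2 0' && python3 - <<'E'
from h import *
rel([.5185,.1189,.1402],103.5)
f=cap("wrist"); cv2.imwrite("pics/e1.png",f["img"]); P=cloud(f); hsv=cv2.cvtColor(f["img"],cv2.COLOR_BGR2HSV)
m=(cv2.inRange(hsv,(3,140,50),(18,255,255))>0); m[:130]=0;m[245:]=0;m[:,:215]=0;m[:,295:]=0
v,u=np.nonzero(m); Z=P[v,u,2]
for nm,lo,hi,zt in(("top",.159,.172,.165),("collar",.112,.126,.119)):
    k=(Z>lo)&(Z<hi); Q=plane(f,np.c_[u[k],v[k]],zt)[:,:2]
    rc=cv2.minAreaRect((Q*1000).astype(np.float32)); print(nm,k.sum(),np.round(rc[0],1),np.round(rc[1],1),round(rc[2],2),np.nanpercentile(Z[k],[5,50,95]).round(4))
f=cap("scene"); cv2.imwrite("pics/e1s.png",cv2.resize(f["img"][150:250,240:400],None,fx=5,fy=5,interpolation=cv2.INTER_CUBIC))
cv2.imwrite("pics/e1f.png",f["img"])
f=cap("side"); cv2.imwrite("pics/e1d.png",cv2.resize(f["img"][140:220,180:290],None,fx=6,fy=6,interpolation=cv2.INTER_CUBIC))
E
```

```text
t: 34.52
eef_pos: [0.5176, 0.1181, 0.1402]
tool_rot: [-0.117, 0.993, 0.002, -0.002]
ft_force: [-0.2, -0.2, -0.9]
width: 0.0397
t: 35.15
eef_pos: [0.5188, 0.1179, 0.2433]
tool_rot: [-0.117, 0.993, 0.002, -0.0]
ft_force: [-0.5, 1.0, -0.2]
width: 0.0398
t: 35.78
eef_pos: [0.5184, 0.1177, 0.2624]
tool_rot: [-0.117, 0.993, 0.002, -0.001]
ft_force: [-0.6, 0.2, -0.2]
width: 0.04
t 35.77 tool d cm [-0.059  0.053 12.216] turn -0.09 head 103.41 pos [0.5184 0.1177 0.2624] F [-0.6  0.2 -0.2] w 0.04 q6 -0.01
top 602 [515.9 118.2] [30.8 12.8] 13.35 [0.1632 0.1647 0.1659]
collar 403 [516.5 118.2] [37.1 30.8] 13.37 [0.1178 0.119  0.1201]
```

View pics/e1.png

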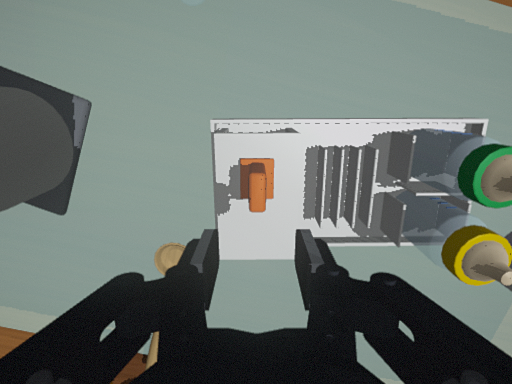

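View pics/e1d.png

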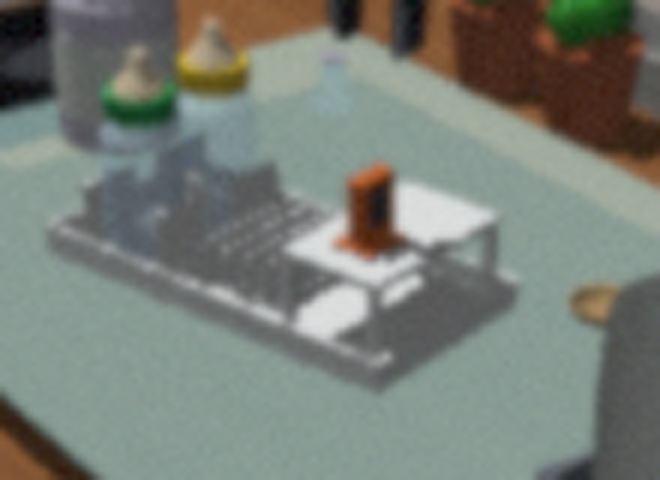

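View pics/e1f.png

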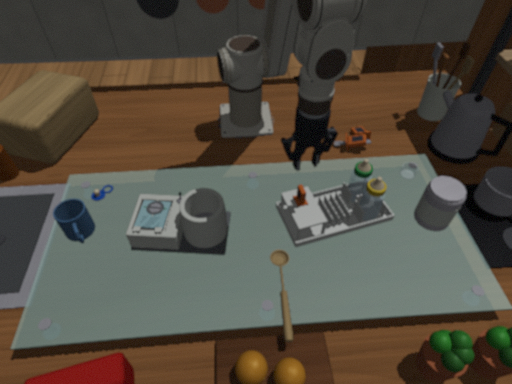

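The key stands in its slot: collar at (516.5, 118.2) and z 0.119, top at z 0.165, top directly above collar, upright. In the scene view the orange look-alikes near (358,136) look different from before, so I'll crop that area.

```bash
python3 - <<'E'
import cv2,numpy as np
a=cv2.imread("pics/scene0.png")[100:180,270:400]; b=cv2.imread("pics/e1f.png")[100:180,270:400]
cv2.imwrite("pics/cmp.png",cv2.resize(np.vstack([a,b]),None,fx=3.7,fy=3.7,interpolation=cv2.INTER_CUBIC))
E
```

```text
(no output)
```

View pics/cmp.png

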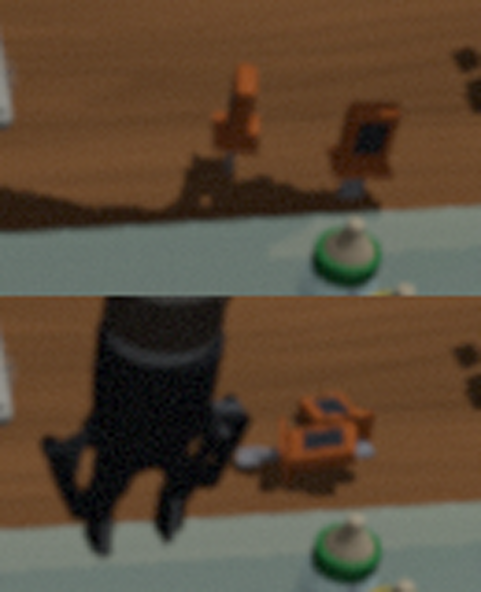

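```bash
python3 - <<'E'
import cv2,numpy as np
a=cv2.imread("pics/s1.png")[100:180,270:400]; b=cv2.imread("pics/wrist0.png")
cv2.imwrite("pics/cmp2.png",cv2.resize(a,None,fx=5,fy=5,interpolation=cv2.INTER_CUBIC))
E
python3 ft.py
```

```text
F [ 0.17  0.23 -0.03] M [-0.004  0.002  0.011]
t 36.08 tool d cm [  9.85  -38.54    9.163] turn 30.41 head 103.41 pos [0.5188 0.1178 0.2631] F [0.5 0.2 0.4] w 0.0401 q6 -0.01
```

View pics/cmp2.png

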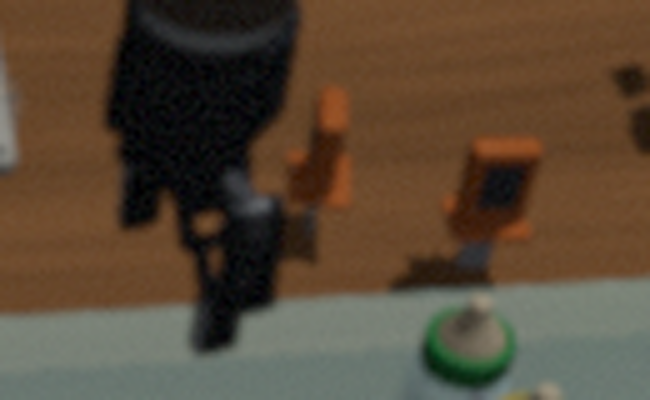

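At t=1.5, with the arm already past them, both look-alikes were still balanced on their blade edges. They toppled later by themselves, with the arm never near them, and they lie on the worktop. They are no part of the job, so I leave them. The gripper is clear, force is about 0. Handing in.

```bash
python3 -c "
from h import *
print(r.sign_off()); st()"
```

```text
the job is handed in; nothing more can be done
None
the job is handed in; nothing more can be done
```

The lock is turned home to its stop, and the key stands back in its slot in the rack. I handed in at about 36 s; no verdict was reported.

**What I did:** I took the small orange key from the rack and lined its blade up with the lock's slot using the wrist camera. I lowered it until about 2 N showed the slot's bottom. I then turned it clockwise until the twist climbed to 0.18 N m against the stop, backed off 7° to unload it, and lifted it out.

**Last checks:**
- **Lock:** its slot lies along the green marks, and its face measures about 3 mm lower than before.
- **Key:** the collar is flat on the plate (measured top at z = 0.119 m, as it should be). It is about 3 mm from the slot's centre and upright.
- **Everything else:** the gripper hangs clear with no force on it. The bottles and the other things look unmoved. I last saw the toggle off in a close view just after the key came out of the lock.

**What disagreed:**
- **Key direction:** at the start the wide side of the key lay along the rack's x, not its y as described. I went by what the cameras showed.
- **Look-alikes:** the two larger orange look-alikes were standing on their blade edges at the start and lie toppled on the worktop now. They were still standing after the arm had passed, and I saw no contact with it.

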